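Wedge the spring clip off the shaft at the spares bench

TASK

Take the hand wedge and rest its thin edge on the key along the top of the shaft, just short of the spring clip, so that it bears lightly there; then slide it along, under the clip's crown, until the jaws spread and the clip comes up free of the shaft. Never press the wedge hard on the shaft or pull the clip off with the fingers. Then lay the wedge back flat on the open bench, put the freed clip in the shallow metal tray, and leave the other parts where they are.

Things in the scene. Friction and masses are not known exactly. Their poses are not given: they have to be found in the camera images.
- shaft_seat (a point): Point on the axis of the fixed, level steel shaft (28 mm thick) where the clip sits, 85 mm above the bench. +x runs along the shaft: its free end (chamfered over 6 mm) is 25 mm behind, its other end 90 mm ahead, on a grey block whose near face is 35 mm ahead, top level with the axis. A dark key 10 mm wide runs along its top from 19 mm behind to 84 mm ahead.
- clip_top (a point): Centre of the crown of the loose steel spring clip straddling the shaft. x along the shaft, y across, z up. The crown is a bar 12 (x) by 48 (y) by 10 (z) mm. Seated, this point is 29 mm above the shaft's axis, so the crown's underside is 10 mm above the shaft's bare top, over a window 18 mm wide for the wedge. Once free, the clip can be lifted by the two ends of the crown.
- wedge_grip (a point): Middle, half-way up, of the black handle of the loose hand wedge, lying flat on the bench. +x points to the thin edge, z up. The handle is 75 mm long (45 mm behind this point to 30 mm ahead), 20 mm wide, 26 mm tall.
- wedge_edge (a point): Middle of the wedge's thin front edge, 113 mm ahead of wedge_grip and 1.5 mm above the flat underside. Here the blade is 3 mm thick; its top slopes up to 23 mm thick over 62 mm, then stays 23 mm to the handle. With the full 23 mm thickness under the crown the clip is free.
- tray: The shallow open tray of bare metal, fixed: 120 mm (x) by 150 mm (y) outside, walls 35 mm high and 3 mm thick, floor 3 mm. Origin at the centre of its underside.
- filter: Black oil-filter canister, 76 mm across, 95 mm tall, loose, to be left alone. Origin at the centre of its underside.
- carton: Blue carton 70 x 90 x 70 mm with a pale band, loose, to be left alone. Origin at the centre of its underside.
- carton2: Brown carton 80 x 60 x 45 mm, loose, to be left alone. Origin at the centre of its underside.
- bearing: Steel bearing ring, 48 mm across, 15 mm tall, loose, to be left alone. Origin at the centre of its underside.
- fitting: Small brass fitting, 26 mm across, 32 mm tall, loose, to be left alone. Origin at the centre of its underside.
- pulley: Aluminium belt pulley, 80 mm across, 30 mm tall, loose, to be left alone. Origin at the centre of its underside.
- spanner: Steel spanner lying flat, 180 mm long, loose, to be left alone. Origin at the centre of its underside.
- clip: The whole clip, about 50 g; origin 29 mm below clip_top. Two sprung jaws hang within 21 mm either side of the middle and hook under the shaft, ends 46 mm below clip_top. Raised 9 mm, they pass the widest part and the clip rises to perch free on the shaft, clip_top about 45 mm above the axis. It resists with up to 25 N; the wedge needs a push of up to about 20 N.
- wedge: The whole wedge, about 160 g; origin on its flat underside, 13 mm below wedge_grip, same axes. The steel blade ahead of the handle is 12 mm wide and its underside is in line with the handle's.
- stand: The fixed stand with shaft and key; origin on the bench under shaft_seat, same axes. The key stands 0.5 to 5.5 mm proud of the shaft, a height that differs and must be felt. Two pairs of upright ears 11.5 mm before and behind (5 mm thick, 11 to 18 mm to either side, tops 28 mm above the axis) hold the clip with 3 mm play each way; the wedge passes between. Base plate (12 mm) begins 15 mm ahead.

How it is judged:
On the way, in this order (a step that is already met when the one before it is completed fails the run):
1. the wedge's edge rests on the shaft's key short of the clip and bears on it with 1 N or more, the clip still seated (x of wedge_edge in the frame of shaft_seat between -0.03 and -0.002 m and y of wedge_edge in the frame of shaft_seat between -0.012 and 0.012 m and z of wedge_edge in the frame of shaft_seat between 0.01 and 0.025 m and contact force between wedge and stand above 1 N and z of clip_top in the frame of shaft_seat below 0.033 m), for 0.2 s.
2. the wedge is under the crown of the clip, along the shaft, and the clip has come up free, still over its place on the shaft (x of wedge_edge in the frame of shaft_seat between 0.02 and 0.08 m and y of wedge_edge in the frame of shaft_seat between -0.012 and 0.012 m and z of wedge_edge in the frame of shaft_seat between 0.01 and 0.03 m and z of clip_top in the frame of shaft_seat above 0.039 m and horizontal distance between clip_top and shaft_seat below 0.02 m), for 0.1 s.
At the end, for the whole second after the job is handed in: The clip rests inside the tray (crown's centre within its walls and less than 60 mm above its underside), the wedge lies flat on the bench outside the tray (both its points lower than 20 mm), and both are at rest (slower than 20 mm/s) (x of clip_top in the frame of tray between -0.06 and 0.06 m and y of clip_top in the frame of tray between -0.075 and 0.075 m and z of clip_top in the frame of tray below 0.06 m and linear speed of each of clip, wedge below 0.02 m/s and height (world z) of each of wedge_grip, wedge_edge below 0.02 m and not (x of wedge_grip in the frame of tray between -0.06 and 0.06 m and y of wedge_grip in the frame of tray between -0.075 and 0.075 m)); the robot touches nothing.
It fails at once if the clip is gripped or pulled by the fingers while it is still seated on the shaft (contact force between the fingers and clip above 1.5 N and z of clip_top in the frame of shaft_seat below 0.038 m and horizontal distance between clip_top and shaft_seat below 0.02 m).
It fails at once if the wedge is pressed against the shaft, its key or its stand with more than 40 N (contact force between wedge and stand above 40 N).
It fails at once if another part on the bench is moved more than 30 mm (distance of any of filter, carton, carton2, bearing, fitting, pulley, spanner from where it was at the start of the episode above 0.03 m).
It fails at once if short of the clip, the wedge bears on the shaft or its key more than lightly (over 12 N) (x of wedge_edge in the frame of shaft_seat below -0.009 m and contact force between wedge and stand above 12 N).
It also fails if it takes over 64 s, if anything falls off the work surface, if the arm or the gripper's body presses on something with over 40 N, if the wrist force passes 120 N, or if a joint passes its speed limit or range.

ROBOT

A 6-joint arm with a two-finger parallel gripper is mounted at the origin on the work surface. World frame = base frame: x ahead of the robot, y to its left, z up, the work surface at z = 0. Lengths are in m, angles in rad, forces in N, time in s.
With the tool pointing down it reaches from about 0.35 to 0.975 m from the base axis. Payload 4.9 kg.
Tool frame: the origin (TCP) lies at the very end of the fingers, on their centre line; the grasp point (between the pads) lies 19 mm behind it; x points along the fingers, z is the direction in which the jaws open and shut, and the axes are right-handed (so a half turn about x gives the same grasp; the last joint's range is limited). The gripper opens to 85 mm and grips with 20 to 120 N. Pads are 22 mm wide; open, the fingers measure 114 mm over their backs; the gripper's body (76 mm by 85 mm) begins 54 mm behind the grasp point. The pads swing forward as they close: fully open they stand 13 mm farther back than shut.
Start: joints at [-1.412, 0.053, 1.613, -0, 1.476, -0.119], TCP at [0.171, -0.601, 0.231] pointing down, gripper open.
Joint ranges: [-3.01, 3.01], [-1.01, 2.22], [0.06, 2.58], [-1.02, 4.17], [0.09, 2.62], [-3.14, 3.14]. Speed limits (rad/s): [2.57, 2.57, 3.14, 3.14, 3.14, 3.14].

INTERFACE

Orientations are given as a unit quaternion [w, x, y, z].
In Python, from plant import manip, viewer gives the robot as it stands.
- The arm moves only by the shell command python3 -m inch 'ROWS'. ROWS is JSON, a list of rows, each an object with "fingers": the opening, from -1 (shut) to 1 (fully open), so that 0 is half open; "delta_pos": the shift along the tool's x, y, z in cm, a list of three; "twist": the turn, a rotation vector about the tool's x, y, z in degrees, a list of three. A call has 1 to 5 rows; each row shifts and turns the commanded pose from where the row before left it, along the tool's axes as they then stand; what a row does not reach is not made up. A row lasts 1/8 s, in which the tool goes at most 62.5 mm and 10.7 degrees, less where a joint would pass 70% of its speed; a pose out of reach is approached as far as the arm can. A call is refused whole if a number of a shift passes 6.25 or a number of a turn 10.7, either way. A call with a gripper value outside its range is refused whole. The fingers move at their own pace and stop on an object; the grip force is fixed at half the most. Time passes only in rows, so rows that do not move let the fingers close. It gives the time, the measured TCP pose, the force and the opening at its end, in the units of the state.
- manip.state(): the state, without advancing time (a new reading comes with each control period).
- viewer.grab_frame(name): name is "scene" or "top" or "wrist"; returns a dict with "pixels" (400x640x3 uint8, blue, green, red), "range_z" (400x640 float32, m along the optical axis (not along the pixel's ray), 0 where there is no reading), "K" (3x3 intrinsics, pixels), "pose" (4x4, takes a point from camera to world coordinates). Camera axes: x right, y down, z forward; pixel columns grow to the right and rows downward; lengths in m; the calibration is good to about 2 mm. The wrist camera is an equidistant fisheye: a pixel r from the principal point sees the ray r / f radians off the axis. A picture is of the moment at which its call begins.
- manip.job_done(): hands the job in, once; it reports no verdict.
The state is a dict: "time": time; "joint_pos": joint angles; "joint_vel": joint speeds; "joint_efforts": joint torques, N m; "tool_pos": TCP position; "tool_rot": TCP orientation; "contact_force": force on the tool from outside, world axes, zero at the start; "ft_torque": the same for the moment, N m; "gripper_width": opening from 0.0 (shut) to 1.0 (fully open).
Only numpy, scipy, OpenCV 4.12 (cv2) and the standard library are available. Lean on these libraries where they do the work, as an engineer would, in place of code of your own. Each camera call takes 0.05 s, during which the arm holds its last target.

## Working session

There is one attempt and no reset: what is moved stays moved. The work goes in short steps, Python scripts to look and compute and a shell command to move; the robot and the scene stay as the last step left them, time stands still between calls to the robot, and variables do not carry over. Pictures are saved under pics/ and viewed, and the job is handed in when it is done.

```bash
ls; mkdir -p pics; python3 - <<'E'
from plant import manip, viewer
import cv2,numpy as np
print(manip.state())
for n in ["scene","top","wrist"]:
    f=viewer.grab_frame(n); cv2.imwrite(f"pics/{n}0.png",f["pixels"]); np.savez(f"pics/{n}0.npz",**f)
    print(n,f["K"],f["pose"])
E
```

```text
pics
{'time': 0.0, 'joint_pos': array([-1.41204703e+00,  5.33457092e-02,  1.61432098e+00, -3.08723278e-05,
        1.47602118e+00, -1.18978054e-01]), 'joint_vel': array([-1.27545969e-03, -5.21217410e-04,  4.30613634e-05, -5.35563383e-05,
       -2.12722866e-03, -2.28898523e-05]), 'joint_efforts': array([ 7.10850218e-04, -3.93672359e+01, -3.70180607e+01, -1.14788912e-05,
        7.00141987e-03, -4.70351139e-06]), 'tool_pos': array([ 0.17125989, -0.60041121,  0.23005383]), 'tool_rot': array([ 0.56385455,  0.42648244,  0.56493784, -0.42547153]), 'contact_force': array([-0.34793304, -0.37489481,  0.02548547]), 'ft_torque': array([0.00793839, 0.0546066 , 0.02709532]), 'gripper_width': 0.9974164817739157}
scene [[366.23963049   0.         314.59527064]
 [  0.         366.23963049 203.3916127 ]
 [  0.           0.           1.        ]] [[-0.22301135  0.60455946 -0.76470504  1.38264564]
 [ 0.9748112   0.13588252 -0.17685891  0.20541329]
 [-0.00301168 -0.78488458 -0.61963467  0.74186981]
 [ 0.          0.          0.          1.        ]]
top [[393.39886398   0.         317.91988799]
 [  0.         393.39886398 201.38134087]
 [  0.           0.           1.        ]] [[ 1.99633846e-02 -9.95428899e-01  9.33957701e-02  4.91981628e-01]
 [-9.99800083e-01 -1.99808238e-02  7.48472582e-04  8.04230055e-03]
 [ 1.12107319e-03 -9.33920408e-02 -9.95628781e-01  1.18735370e+00]
 [ 0.00000000e+00  0.00000000e+00  0.00000000e+00  1.00000000e+00]]
wrist [[309.70691629   0.         317.6594096 ]
 [  0.         309.70691629 195.3531141 ]
 [  0.           0.           1.        ]] [[ 0.27331413 -0.91594702 -0.29383744  0.24647065]
 [-0.96192323 -0.26080755 -0.08175034 -0.57878438]
 [-0.00175604  0.30499259 -0.95235311  0.37256407]
 [ 0.          0.          0.          1.        ]]
```

View pics/scene0.png

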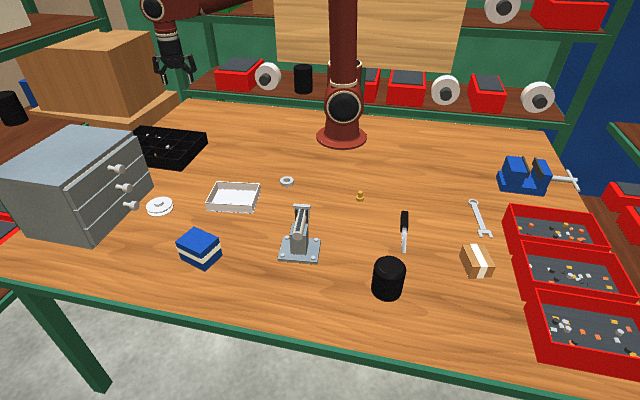

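View pics/top0.png

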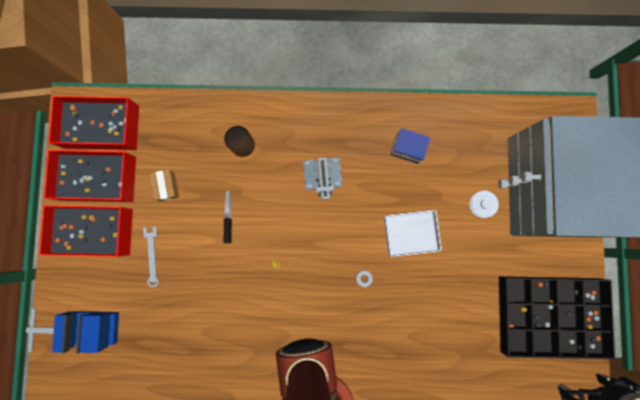

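View pics/wrist0.png

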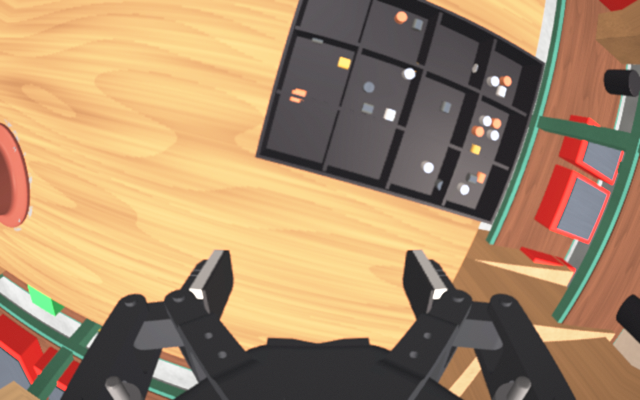

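Top view: wedge at about (228,215), edge pointing up the image; stand at (323,178), clip near (324,188), tray at (412,232). I'll measure next.

```bash
cat > h.py <<'E'
import numpy as np,cv2
from plant import manip, viewer
def pts(f):
    z=f["range_z"];K=f["K"];v,u=np.mgrid[0:z.shape[0],0:z.shape[1]]
    c=np.stack([(u-K[0,2])/K[0,0]*z,(v-K[1,2])/K[1,1]*z,z],-1)
    return c@f["pose"][:3,:3].T+f["pose"][:3,3]
def proj(f,p):
    T=np.linalg.inv(f["pose"]);c=np.atleast_2d(p)@T[:3,:3].T+T[:3,3]
    return c[:,:2]/c[:,2:]*f["K"][0,0]+f["K"][:2,2]
def cast(f,uv,h):
    uv=np.atleast_2d(uv).astype(float);K=f["K"]
    d=np.c_[(uv-K[:2,2])/K[0,0],np.ones(len(uv))]@f["pose"][:3,:3].T
    o=f["pose"][:3,3];t=(h-o[2])/d[:,2]
    return o+t[:,None]*d
E
python3 - <<'E'
from h import *
t=dict(np.load("pics/top0.npz"));s=dict(np.load("pics/scene0.npz"))
def crop(f,x0,x1,y0,y1,k,n): cv2.imwrite(n,cv2.resize(f["pixels"][y0:y1,x0:x1],None,fx=k,fy=k,interpolation=cv2.INTER_CUBIC))
crop(t,205,365,140,260,5,"pics/tc.png");crop(s,270,430,190,290,5,"pics/sc.png")
for n,f in (("top",t),("scene",s)):
    P=pts(f)
    reg=(P[...,0]>.35)&(P[...,0]<.75)&(P[...,1]>-.45)&(P[...,1]<.6)&(P[...,2]>.012)&(f["range_z"]>0)&(P[...,2]<.2)
    nl,L,st,c=cv2.connectedComponentsWithStats(reg.astype(np.uint8))
    for i in range(1,nl):
        if st[i,4]<25: continue
        q=P[L==i]; print(n,st[i],"min",q.min(0).round(3),"max",q.max(0).round(3),"mean",q.mean(0).round(3))
E
```

```text
top [226 145  26  12 202] min [0.734 0.214 0.012] max [0.75  0.274 0.1  ] mean [0.741 0.239 0.069]
top [110 151  24  51 684] min [0.59  0.567 0.012] max [0.732 0.6   0.079] mean [0.661 0.575 0.047]
top [391 150  35  13 294] min [ 0.725 -0.297  0.013] max [ 0.75  -0.206  0.078] mean [ 0.739 -0.257  0.056]
top [303 158  38  42 981] min [ 0.602 -0.056  0.012] max [0.735 0.056 0.123] mean [ 0.672 -0.002  0.064]
top [149 170  29  31 679] min [0.594 0.431 0.013] max [0.683 0.505 0.053] mean [0.638 0.465 0.042]
top [223 198   8  46 286] min [0.473 0.267 0.012] max [0.607 0.289 0.032] mean [0.529 0.278 0.023]
top [106 207  25  50 685] min [0.431 0.567 0.012] max [0.57  0.6   0.079] mean [0.5   0.574 0.046]
top [384 210  57  47 369] min [ 0.444 -0.35   0.012] max [ 0.582 -0.187  0.04 ] mean [ 0.512 -0.276  0.03 ]
top [271 260   9   9  44] min [0.402 0.12  0.012] max [0.426 0.144 0.035] mean [0.415 0.132 0.024]
top [356 271  16  16 153] min [ 0.355 -0.152  0.012] max [ 0.399 -0.107  0.022] mean [ 0.377 -0.129  0.016]
scene [280 176  13   9  65] min [ 0.351 -0.152  0.012] max [ 0.402 -0.107  0.
[... 171 characters left out ...]
min [0.406 0.122 0.012] max [0.428 0.144 0.033] mean [0.418 0.133 0.022]
scene [ 278  203   42   58 1118] min [ 0.613 -0.055  0.012] max [0.736 0.057 0.121] mean [0.684 0.001 0.063]
scene [ 503  203   43   96 1502] min [0.429 0.569 0.012] max [0.75  0.6   0.078] mean [0.603 0.576 0.049]
scene [401 211   7  33 188] min [0.473 0.269 0.013] max [0.605 0.29  0.03 ] mean [0.536 0.28  0.023]
scene [186 227  30  10 115] min [ 0.726 -0.3    0.066] max [ 0.75  -0.215  0.072] mean [ 0.741 -0.265  0.069]
scene [460 244  36  32 862] min [0.595 0.432 0.012] max [0.687 0.508 0.048] mean [0.651 0.467 0.038]
scene [384 256  14   3  29] min [0.743 0.23  0.093] max [0.75  0.26  0.098] mean [0.747 0.244 0.095]
```

View pics/tc.png

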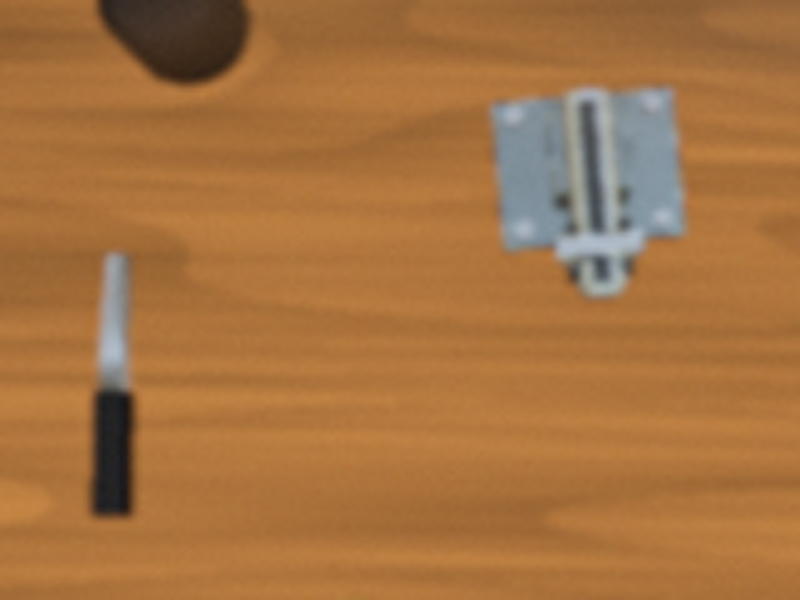

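View pics/sc.png

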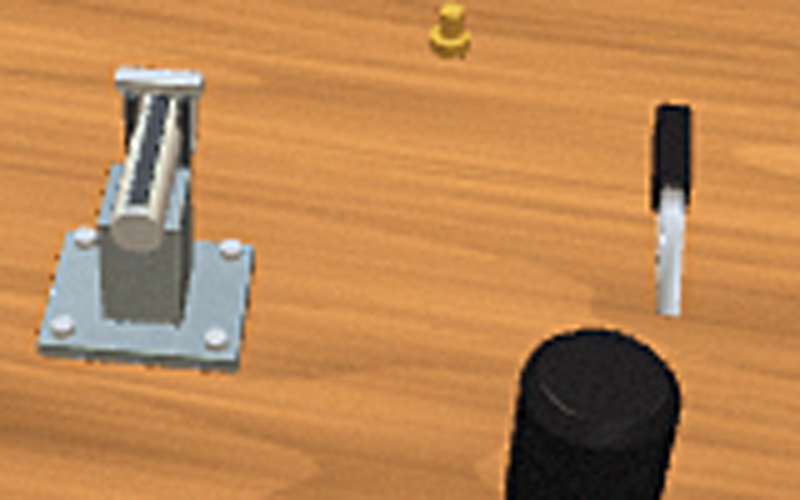

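```bash
cat >> h.py <<'E'
from scipy.spatial.transform import Rotation as Ro
def tool():
    s=manip.state();q=s["tool_rot"];return np.array(s["tool_pos"]),Ro.from_quat([q[1],q[2],q[3],q[0]]).as_matrix(),s
def goal(p,yaw=None,pitch=0.):
    """target TCP p; tool x down, tool z along world dir at angle yaw(+90deg) ; returns cm delta in present tool axes, and rotvec deg"""
    P,R,s=tool()
    best=None
    for k in (0,np.pi):
        a=yaw+np.pi/2+k; z=np.array([np.cos(a),np.sin(a),0]);x=np.array([0,0,-1.]);y=np.cross(z,x)
        Rt=np.stack([x,y,z],1); rv=Ro.from_matrix(R.T@Rt).as_rotvec(degrees=True)
        if best is None or np.linalg.norm(rv)<np.linalg.norm(best[0]): best=(rv,Rt)
    print("t",round(s["time"],2),"P",P.round(4),"F",np.round(s["contact_force"],2),"w",round(s["gripper_width"],3),"j6",s["joint_pos"][5].round(2))
    print("now axes cm",(R.T@(np.array(p)-P)*100).round(2),"after-turn axes cm",(best[1].T@(np.array(p)-P)*100).round(2),"twist",best[0].round(2))
    print("R",R.round(3).tolist())
E
python3 - <<'E'
from h import *
goal([.46,-.30,.25],0.)
goal([.47,.28,.25],0.)
t=dict(np.load("pics/top0.npz"));
print("handle",cast(t,[227.4,230.4],.026),"edge",cast(t,[228.2,190.8],.002),"crown",cast(t,[325,189],.119),"far shaft",cast(t,[205+588/5,140+95/5],.099),"near",cast(t,[205+603/5,140+296/5],.095))
E
```

```text
t 0.15 P [ 0.1713 -0.6005  0.2303] F [0.18 0.14 0.7 ] w 0.999 j6 -0.12
now axes cm [ -1.93  36.   -20.99] after-turn axes cm [ -1.97  28.87 -30.05] twist [15.92 -0.1   0.  ]
R [[-0.0, 0.962, 0.274], [0.002, 0.274, -0.962], [-1.0, 0.0, -0.002]]
t 0.15 P [ 0.1713 -0.6005  0.2303] F [0.18 0.14 0.7 ] w 0.999 j6 -0.12
now axes cm [ -1.83  52.87 -76.49] after-turn axes cm [ -1.97  29.87 -88.05] twist [15.92 -0.1   0.  ]
R [[-0.0, 0.962, 0.274], [0.002, 0.274, -0.962], [-1.0, 0.0, -0.002]]
handle [[0.50978857 0.27363321 0.026     ]] edge [[0.62994317 0.28166174 0.002     ]] crown [[ 0.62660238 -0.00984095  0.119     ]] far shaft [[ 0.71380588 -0.00188894  0.099     ]] near [[ 0.60099318 -0.01244084  0.095     ]]
```

```bash
python3 -m inch '[{"fingers":1,"delta_pos":[-1,3,-3],"twist":[8,0,0]},{"fingers":1,"delta_pos":[-1,4,-3],"twist":[8,0,0]},{"fingers":1,"delta_pos":[0,4.2,-4.2],"twist":[0,0,0]},{"fingers":1,"delta_pos":[0,4.2,-4.2],"twist":[0,0,0]},{"fingers":1,"delta_pos":[0,4.2,-4.2],"twist":[0,0,0]}]'
python3 -m inch '[{"fingers":1,"delta_pos":[0,4.2,-4.4],"twist":[0,0,0]},{"fingers":1,"delta_pos":[0,2,-5.8],"twist":[0,0,0]},{"fingers":1,"delta_pos":[0,0,-6.2],"twist":[0,0,0]},{"fingers":1,"delta_pos":[0,0,-6.2],"twist":[0,0,0]},{"fingers":1,"delta_pos":[0,0,-6.2],"twist":[0,0,0]}]'
python3 -c "
from h import *
goal([.47,.28,.25],0.)"
```

```text
time: 0.78
tool_pos: [0.3546, -0.4013, 0.2511]
tool_rot: [0.5, 0.501, 0.5, -0.5]
contact_force: [0.2, 0.0, -0.3]
gripper_width: 0.997
time: 1.4
tool_pos: [0.4157, -0.1131, 0.251]
tool_rot: [0.499, 0.501, 0.5, -0.5]
contact_force: [1.3, 0.6, 0.0]
gripper_width: 1.0
t 1.4 P [ 0.4157 -0.1131  0.251 ] F [1.35 0.56 0.01] w 1.0 j6 1.13
now axes cm [  0.11   5.36 -39.32] after-turn axes cm [  0.1    5.43 -39.31] twist [-0.11 -0.02 -0.01]
R [[0.0, 1.0, -0.002], [0.0, -0.002, -1.0], [-1.0, 0.0, -0.0]]
```

```bash
python3 -m inch '[{"fingers":1,"delta_pos":[0,2.5,-5.5],"twist":[0,0,0]},{"fingers":1,"delta_pos":[0,2.5,-5.5],"twist":[0,0,0]},{"fingers":1,"delta_pos":[0,0,0],"twist":[0,0,0]},{"fingers":1,"delta_pos":[0,0,0],"twist":[0,0,0]}]'
cat >> h.py <<'E'
def wgrab(n):
    f=viewer.grab_frame("wrist");cv2.imwrite(f"pics/{n}.png",f["pixels"]);np.savez(f"pics/{n}.npz",**f);return f
def wray(f,uv):
    uv=np.atleast_2d(uv).astype(float);d=(uv-f["K"][:2,2])/f["K"][0,0];r=np.linalg.norm(d,axis=1)
    s=np.where(r>1e-9,np.sin(r)/np.maximum(r,1e-9),1.)
    return np.c_[d*s[:,None],np.cos(r)]@f["pose"][:3,:3].T
def wcast(f,uv,h):
    D=wray(f,uv);o=f["pose"][:3,3];return o+((h-o[2])/D[:,2])[:,None]*D
def wproj(f,p):
    T=np.linalg.inv(f["pose"]);c=np.atleast_2d(p)@T[:3,:3].T+T[:3,3]
    rr=np.linalg.norm(c[:,:2],axis=1);th=np.arctan2(rr,c[:,2])
    return c[:,:2]/rr[:,None]*th[:,None]*f["K"][0,0]+f["K"][:2,2]
def crop(f,x0,x1,y0,y1,k,n): cv2.imwrite(n,cv2.resize(f["pixels"][y0:y1,x0:x1],None,fx=k,fy=k,interpolation=cv2.INTER_CUBIC))
E
python3 -c "
from h import *
wgrab('w1');goal([.47,.28,.25],0.)"
```

```text
time: 1.9
tool_pos: [0.466, -0.005, 0.2509]
tool_rot: [-0.5, -0.5, -0.5, 0.5]
contact_force: [-0.1, -0.7, -0.0]
gripper_width: 1.0
t 1.95 P [ 0.466  -0.0057  0.251 ] F [0.39 0.18 0.54] w 0.998 j6 1.4
now axes cm [  0.09   0.34 -28.57] after-turn axes cm [  0.1    0.4  -28.57] twist [-0.13  0.02  0.03]
R [[-0.001, 1.0, -0.002], [-0.0, -0.002, -1.0], [-1.0, -0.001, 0.0]]
```

View pics/w1.png

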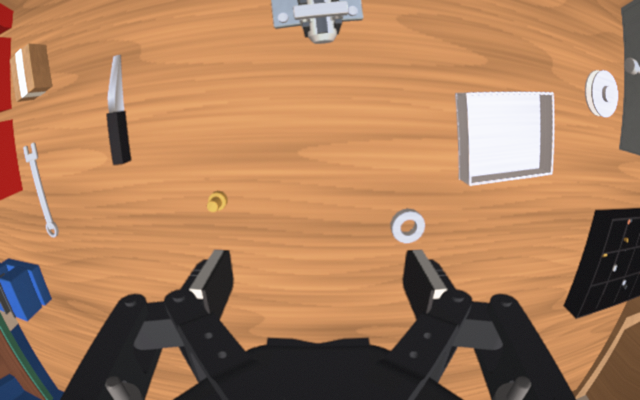

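The stand is at the top edge (320,10), so I need to go further forward to see it well.

```bash
python3 -m inch '[{"fingers":1,"delta_pos":[0,5,0],"twist":[0,0,0]},{"fingers":1,"delta_pos":[0,5,0],"twist":[0,0,0]},{"fingers":1,"delta_pos":[0,0,0],"twist":[0,0,0]},{"fingers":1,"delta_pos":[0,0,0],"twist":[0,0,0]}]'
python3 -c "
from h import *
f=wgrab('w2');crop(f,220,420,20,170,4,'pics/w2c.png')"
```

```text
time: 2.45
tool_pos: [0.5657, -0.0066, 0.251]
tool_rot: [-0.499, -0.501, -0.499, 0.501]
contact_force: [-0.0, 1.1, 0.4]
gripper_width: 1.002
```

View pics/w2c.png

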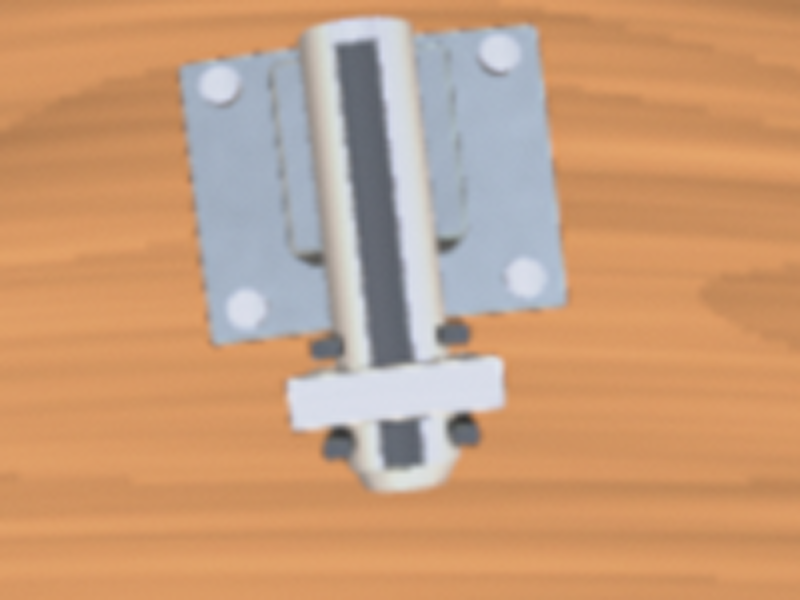

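Clear view: key from crop (404,466) to (357,42), crown corners (290,378),(502,357),(505,406),(295,430), ears around it.

```bash
python3 - <<'E'
from h import *
f=dict(np.load("pics/w2.npz"))
c=lambda a:np.array([220,20])+(np.array(a,float)+.5)/4-.5
for h in (.0995,.102,.1045):
    k=wcast(f,[c((404,466)),c((357,42))],h); d=k[1]-k[0]; yaw=np.arctan2(d[1],d[0])
    print(h,k.round(4).tolist(),"len",np.linalg.norm(d).round(4),"yaw",np.degrees(yaw).round(2),"seat",(k[0]+.019*d/np.linalg.norm(d)).round(4))
cr=wcast(f,[c(a) for a in ((290,378),(502,357),(505,406),(295,430))],.119)
print(cr.round(4).tolist(),cr.mean(0), np.linalg.norm(cr[1]-cr[0]),np.linalg.norm(cr[2]-cr[3]),np.linalg.norm(cr[3]-cr[0]))
d=cr[0]+cr[3]-cr[1]-cr[2];print("crown yaw",np.degrees(np.arctan2(d[1],d[0]))-90)
e=wcast(f,[c(a) for a in ((336,435),(462,422),(323,339),(452,326))],.113);print("ears",e.round(4).tolist(),e.mean(0))
# edges of key by mask
g=f["pixels"].astype(int).sum(2)
P=None
b=wcast(f,[c(a) for a in ((182,67),(535,27),(213,345),(566,302))],.012);print("base",b.round(4).tolist(),b.mean(0))
z=f["range_z"]
for a in ((404,450),(400,440),(385,300),(370,150),(400,390),(360,390),(440,390)):
    u=c(a);D=wray(f,u)[0];fw=f["pose"][:3,2];r=z[int(round(u[1])),int(round(u[0]))]
    print(a,(f["pose"][:3,3]+D*r/(D@fw)).round(4))
E
```

```text
0.0995 [[0.6085, -0.0091, 0.0995], [0.7104, 0.0014, 0.0995]] len 0.1024 yaw 5.87 seat [ 0.6274 -0.0071  0.0995]
0.102 [[0.6088, -0.009, 0.102], [0.7099, 0.0014, 0.102]] len 0.1016 yaw 5.87 seat [ 0.6277 -0.0071  0.102 ]
0.1045 [[0.6092, -0.009, 0.1045], [0.7093, 0.0013, 0.1045]] len 0.1007 yaw 5.87 seat [ 0.6281 -0.0071  0.1045]
[[0.6308, 0.0161, 0.119], [0.6353, -0.0304, 0.119], [0.6244, -0.0312, 0.119], [0.6192, 0.0152, 0.119]] [ 0.6274169  -0.00758476  0.119     ] 0.04674397933696368 0.04665247978298454 0.011647584883729611
crown yaw 5.938048107960881
ears [[0.6174, 0.0064, 0.113], [0.6202, -0.022, 0.113], [0.6392, 0.0091, 0.113], [0.642, -0.0197, 0.113]] [ 0.62972069 -0.00657776  0.113     ]
base [[0.7243, 0.0569, 0.012], [0.7357, -0.0501, 0.012], [0.6365, 0.0483, 0.012], [0.6493, -0.0594, 0.012]] [ 0.68643325 -0.00104857  0.012     ]
(404, 450) [ 0.6126 -0.0091  0.101 ]
(400, 440) [ 0.615  -0.0081  0.1013]
(385, 300) [ 0.6481 -0.0048  0.1018]
(370, 150) [ 0.6836 -0.0015  0.1021]
(400, 390) [ 0.6278 -0.008   0.1187]
(360, 390) [0.6279 0.0007 0.1191]
(440, 390) [ 0.6278 -0.0169  0.118 ]
```

```bash
python3 -m inch '[{"fingers":1,"delta_pos":[0,-2.5,-5.7],"twist":[0,0,0]},{"fingers":1,"delta_pos":[0,-2.5,-5.7],"twist":[0,0,0]},{"fingers":1,"delta_pos":[1,-2.5,-5.6],"twist":[0,0,0]},{"fingers":1,"delta_pos":[1,-2.5,-5.6],"twist":[0,0,0]},{"fingers":1,"delta_pos":[1,-1,-5.6],"twist":[0,0,0]}]'
python3 -m inch '[{"fingers":1,"delta_pos":[0,0,0],"twist":[0,0,0]},{"fingers":1,"delta_pos":[0,0,0],"twist":[0,0,0]}]'
python3 -c "
from h import *
f=wgrab('w3');crop(f,220,420,20,170,4,'pics/w3c.png')"
```

```text
time: 3.12
tool_pos: [0.4549, 0.2779, 0.2223]
tool_rot: [0.5, 0.501, 0.499, -0.5]
contact_force: [1.0, -0.1, -0.1]
gripper_width: 1.003
time: 3.38
tool_pos: [0.4563, 0.2764, 0.222]
tool_rot: [0.5, 0.501, 0.499, -0.5]
contact_force: [-0.4, -1.1, -0.4]
gripper_width: 0.997
```

View pics/w3.png

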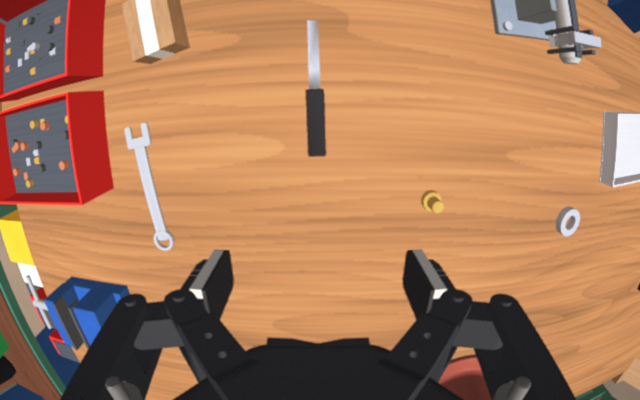

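View pics/w3c.png

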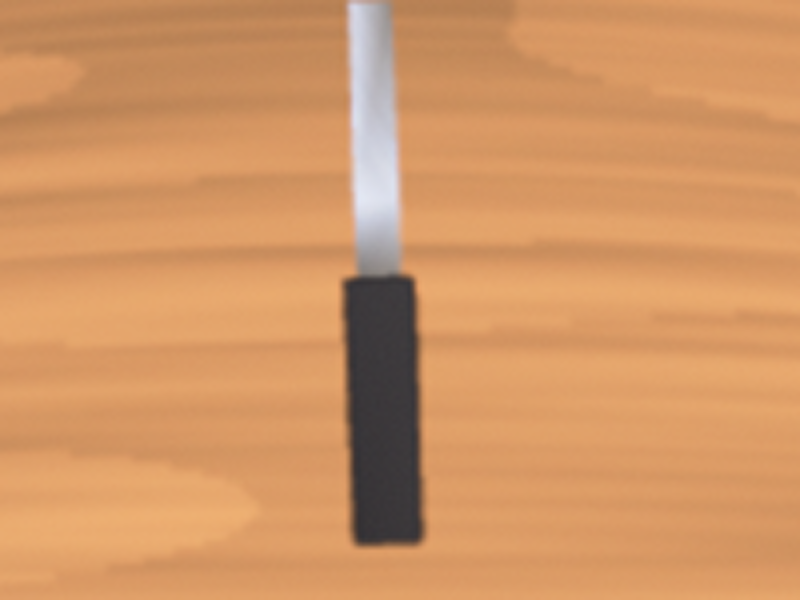

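Handle corners in crop: (344,280),(413,276),(421,542),(354,545); thin edge at (370,3).

```bash
python3 - <<'E'
from h import *
f=dict(np.load("pics/w3.npz"))
c=lambda a:np.array([220,20])+(np.array(a,float)+.5)/4-.5
h=wcast(f,[c(a) for a in ((344,280),(413,276),(421,542),(354,545))],.026);print(h.round(4).tolist())
fr=(h[0]+h[1])/2;bk=(h[2]+h[3])/2;d=fr-bk;print("len",np.linalg.norm(d),"w",np.linalg.norm(h[0]-h[1]),np.linalg.norm(h[2]-h[3]),"yaw",np.degrees(np.arctan2(d[1],d[0])))
u=d/np.linalg.norm(d);print("grip",(fr+bk)/2+.0075*u)
e=wcast(f,c((370,3)),.003)[0];g=(fr+bk)/2+.0075*u;dd=e-g;print("edge",e,"yaw",np.degrees(np.arctan2(dd[1],dd[0])),np.linalg.norm(dd[:2]))
y=np.arctan2(dd[1],dd[0]);uu=np.array([np.cos(y),np.sin(y),0])
t=g-.014*uu;t[2]=.10;goal(t,y);t[2]=.003;goal(t,y);print(t)
E
```

```text
[[0.5454, 0.2896, 0.026], [0.5464, 0.2711, 0.026], [0.473, 0.2689, 0.026], [0.4722, 0.2874, 0.026]]
len 0.07327387647946317 w 0.018532735684720247 0.0185797998231464 yaw 1.7180399266451873
grip [0.5167598  0.27948224 0.026     ]
edge [0.62898065 0.28281537 0.003     ] yaw 1.7012713820070187 0.11227034386936417
t 3.42 P [0.4568 0.276  0.2221] F [ 0.73  0.07 -0.27] w 1.002 j6 1.98
now axes cm [12.22  4.58 -0.32] after-turn axes cm [12.21  4.61 -0.17] twist [-1.85 -0.01 -0.08]
R [[0.001, 1.0, -0.003], [0.0, -0.003, -1.0], [-1.0, 0.001, -0.0]]
t 3.42 P [0.4568 0.276  0.2221] F [ 0.73  0.07 -0.27] w 1.002 j6 1.98
now axes cm [21.92  4.57 -0.32] after-turn axes cm [21.91  4.61 -0.17] twist [-1.85 -0.01 -0.08]
R [[0.001, 1.0, -0.003], [0.0, -0.003, -1.0], [-1.0, 0.001, -0.0]]
[0.50276597 0.2790666  0.003     ]
```

```bash
python3 -m inch '[{"fingers":1,"delta_pos":[0,4.6,-0.17],"twist":[-1.85,0,0]},{"fingers":1,"delta_pos":[5,0,0],"twist":[0,0,0]},{"fingers":1,"delta_pos":[6,0,0],"twist":[0,0,0]},{"fingers":0.2,"delta_pos":[5,0,0],"twist":[0,0,0]},{"fingers":0,"delta_pos":[2,0,0],"twist":[0,0,0]}]'
python3 -m inch '[{"fingers":0,"delta_pos":[2,0,0],"twist":[0,0,0]},{"fingers":0,"delta_pos":[0,0,0],"twist":[0,0,0]},{"fingers":0,"delta_pos":[0,0,0],"twist":[0,0,0]}]'
python3 -c "
from h import *
f=wgrab('w4');goal([.50277,.27907,.003],np.radians(1.7))"
```

```text
time: 4.05
tool_pos: [0.5012, 0.2762, 0.0383]
tool_rot: [0.506, 0.491, 0.508, -0.495]
contact_force: [0.5, -0.4, 0.1]
gripper_width: 0.601
time: 4.42
tool_pos: [0.5042, 0.2791, 0.0233]
tool_rot: [0.508, 0.493, 0.507, -0.491]
contact_force: [0.3, 0.0, 0.0]
gripper_width: 0.501
t 4.47 P [0.5042 0.2792 0.0234] F [ 0.23  0.42 -0.16] w 0.502 j6 1.92
now axes cm [ 2.04 -0.16  0.01] after-turn axes cm [ 2.04 -0.15  0.01] twist [ 0.07 -0.07 -0.2 ]
R [[0.003, 1.0, 0.031], [0.001, 0.031, -1.0], [-1.0, 0.003, -0.001]]
```

View pics/w4.png

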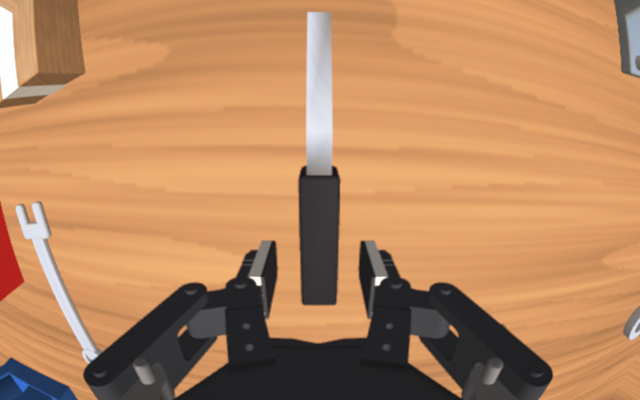

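Handle (320,240) is centred between the pads. Lower and close.

```bash
python3 -m inch '[{"fingers":0,"delta_pos":[1,-0.1,0],"twist":[0,0,0]},{"fingers":0,"delta_pos":[1,0,0],"twist":[0,0,-0.2]},{"fingers":0,"delta_pos":[0,0,0],"twist":[0,0,0]},{"fingers":-1,"delta_pos":[0,0,0],"twist":[0,0,0]},{"fingers":-1,"delta_pos":[0,0,0],"twist":[0,0,0]}]'
python3 -m inch '[{"fingers":-1,"delta_pos":[0,0,0],"twist":[0,0,0]},{"fingers":-1,"delta_pos":[0,0,0],"twist":[0,0,0]},{"fingers":-1,"delta_pos":[0,0,0],"twist":[0,0,0]}]'

```

```text
time: 5.1
tool_pos: [0.502, 0.2787, 0.0017]
tool_rot: [0.507, 0.492, 0.508, -0.493]
contact_force: [0.2, 0.1, -0.4]
gripper_width: 0.223
time: 5.48
tool_pos: [0.5018, 0.2787, 0.0015]
tool_rot: [0.507, 0.491, 0.508, -0.493]
contact_force: [0.7, -0.3, 0.3]
gripper_width: 0.223
```

```bash
python3 -m inch '[{"fingers":-1,"delta_pos":[-2,0,0],"twist":[0,0,0]},{"fingers":-1,"delta_pos":[-5,0,0],"twist":[0,0,0]},{"fingers":-1,"delta_pos":[-5,0,0],"twist":[0,0,0]},{"fingers":-1,"delta_pos":[0,-4,4],"twist":[0,0,0]},{"fingers":-1,"delta_pos":[0,-4,4],"twist":[0,0,0]}]'
python3 - <<'E'
from h import *
y=np.radians(5.9);u=np.array([np.cos(y),np.sin(y),0]);seat=np.array([.628,-.007,0])
t=seat-(.04+.1275)*u;t[2]=.13
print(t);goal(t,y)
E
```

```text
time: 6.1
tool_pos: [0.4246, 0.1956, 0.124]
tool_rot: [0.508, 0.492, 0.508, -0.492]
contact_force: [-0.6, -0.9, 0.1]
gripper_width: 0.223
[ 0.46138728 -0.02421775  0.13      ]
t 6.1 P [0.4246 0.1956 0.124 ] F [-0.59 -0.87  0.1 ] w 0.223 j6 1.81
now axes cm [-0.61  2.97 22.09] after-turn axes cm [-0.6   1.4  22.25] twist [-4.07 -0.02  0.01]
R [[-0.0, 0.999, 0.032], [0.0, 0.032, -0.999], [-1.0, -0.0, -0.0]]
```

```bash
python3 -m inch '[{"fingers":-1,"delta_pos":[-0.6,0,5],"twist":[-4.1,0,0]},{"fingers":-1,"delta_pos":[0,0.5,5.5],"twist":[0,0,0]},{"fingers":-1,"delta_pos":[0,0.5,5.5],"twist":[0,0,0]},{"fingers":-1,"delta_pos":[0,0,5.2],"twist":[0,0,0]},{"fingers":-1,"delta_pos":[0,0,0],"twist":[0,0,0]}]'
python3 -m inch '[{"fingers":-1,"delta_pos":[0,0,0],"twist":[0,0,0]},{"fingers":-1,"delta_pos":[0,0,0],"twist":[0,0,0]}]'
python3 - <<'E'
from h import *
y=np.radians(5.9);u=np.array([np.cos(y),np.sin(y),0]);seat=np.array([.628,-.007,0])
t=seat-(.04+.1275)*u;t[2]=.13
goal(t,y)
f=wgrab('w5');crop(f,220,420,20,170,4,'pics/w5c.png')
g=viewer.grab_frame("scene");np.savez("pics/s5.npz",**g);crop(g,260,420,190,290,5,'pics/s5c.png')
for i in range(1): print(manip.state()["contact_force"])
E
```

```text
time: 6.72
tool_pos: [0.4531, -0.0168, 0.1289]
tool_rot: [0.523, 0.475, 0.524, -0.476]
contact_force: [-0.2, 0.1, -1.0]
gripper_width: 0.215
time: 6.98
tool_pos: [0.4525, -0.0128, 0.1277]
tool_rot: [0.524, 0.472, 0.526, -0.474]
contact_force: [-0.4, -0.5, -0.6]
gripper_width: 0.222
t 6.97 P [ 0.4525 -0.0128  0.1277] F [-0.44 -0.45 -0.57] w 0.222 j6 1.27
now axes cm [-0.24  0.76  1.23] after-turn axes cm [-0.23  0.77  1.23] twist [ 0.07 -0.03  0.2 ]
R [[-0.003, 0.995, 0.104], [0.0, 0.104, -0.995], [-1.0, -0.003, -0.0]]
[ 0.77965071 -0.12318304 -0.93639026]
```

View pics/w5c.png

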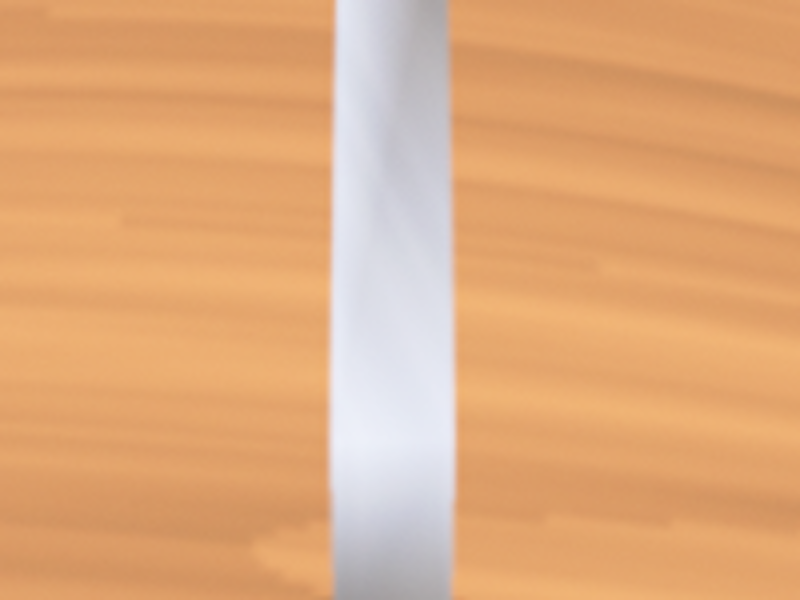

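View pics/s5c.png

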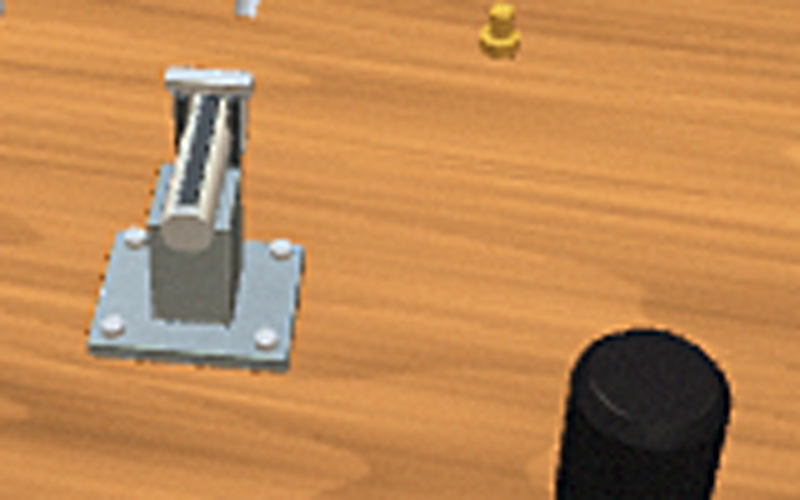

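The blade fills the centre of the crop; the full wrist picture should show how the edge lines up with the stand.

View pics/w5.png

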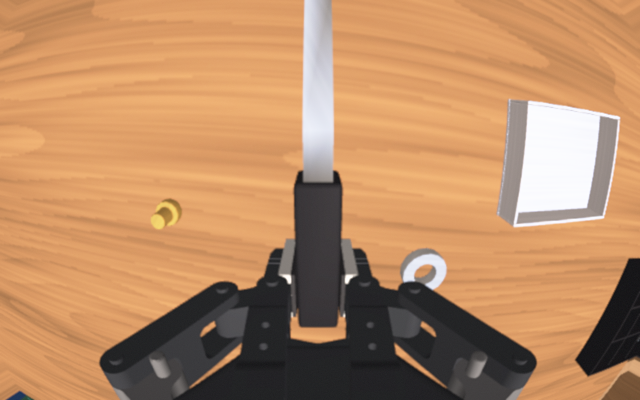

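```bash
python3 -m inch '[{"fingers":-1,"delta_pos":[0,0.8,1.2],"twist":[0,0,0.2]},{"fingers":-1,"delta_pos":[0.5,0,0],"twist":[0,0,0]},{"fingers":-1,"delta_pos":[0,0,0],"twist":[0,0,0]},{"fingers":-1,"delta_pos":[0,0,0],"twist":[0,0,0]}]'
cat > pose.py <<'E'
from h import *
import sys
y=np.radians(5.9);u=np.array([np.cos(y),np.sin(y),0]);v=np.array([-u[1],u[0],0]);seat=np.array([.628,-.007,.085])
P,R,s=tool();e=P+.1275*R[:,1]-seat
print("t",round(s["time"],2),"edge x,y mm",(e@u*1e3).round(1),(e@v*1e3).round(1),"underside z",round((P[2]-.0015+.0)*1e3,1),"yaw",np.degrees(np.arctan2(R[1,1],R[0,1])).round(2),"nose pitch",np.degrees(np.arcsin(R[2,1])).round(2),"F along,lat,up",(s["contact_force"]@u).round(1),(s["contact_force"]@v).round(1),s["contact_force"][2].round(1),"w",round(s["gripper_width"],3))
E
python3 pose.py
python3 - <<'E'
from h import *
g=viewer.grab_frame("scene");np.savez("pics/s6.npz",**g);crop(g,260,360,170,240,8,'pics/s6c.png')
g=viewer.grab_frame("top");np.savez("pics/t6.npz",**g);crop(g,270,370,140,240,6,'pics/t6c.png')
E
```

```text
time: 7.58
tool_pos: [0.4616, -0.025, 0.1222]
tool_rot: [0.525, 0.474, 0.525, -0.474]
contact_force: [0.7, 0.1, -0.9]
gripper_width: 0.22
t 7.58 edge x,y mm -39.8 -0.9 underside z 120.7 yaw 5.86 nose pitch -0.04 F along,lat,up 0.7 -0.0 -0.9 w 0.22
```

View pics/s6c.png

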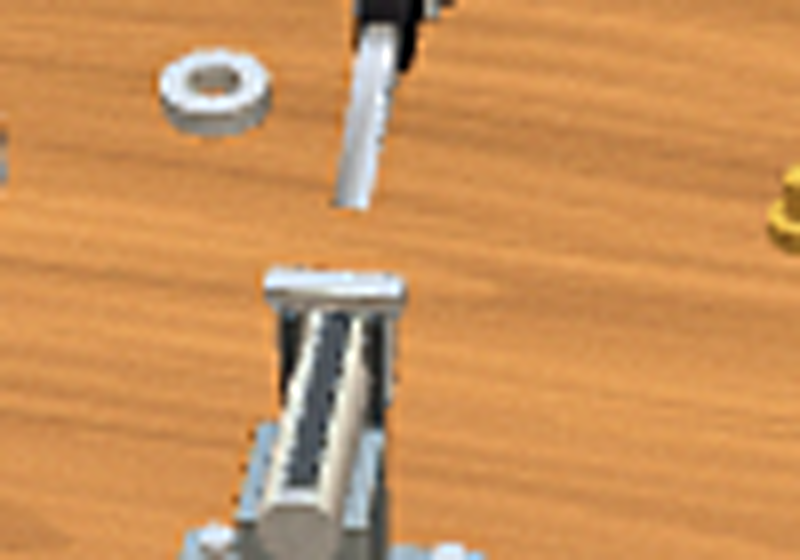

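View pics/t6c.png

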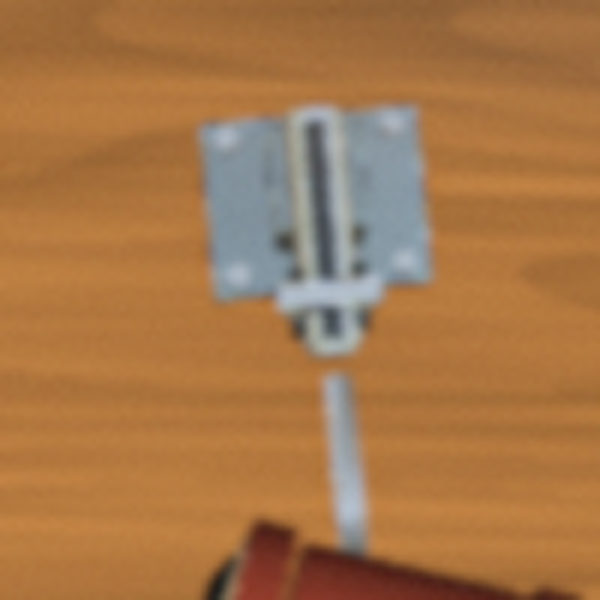

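Top: blade from crop (352,545) to edge (337,375), key (335,332)→(318,122). Scene: edge (352,206).

```bash
python3 - <<'E'
from h import *
t=dict(np.load("pics/t6.npz"));s=dict(np.load("pics/s6.npz"))
ct=lambda a:np.array([270,140])+(np.array(a,float)+.5)/6-.5
cs=lambda a:np.array([260,170])+(np.array(a,float)+.5)/8-.5
y=np.radians(5.9);u=np.array([np.cos(y),np.sin(y),0]);v=np.array([-u[1],u[0],0])
k=cast(t,[ct((336,335)),ct((318,122))],.102);e=cast(t,ct((337,374)),.1222)[0]
print("top key",k.round(4),"yaw",np.degrees(np.arctan2(*(k[1]-k[0])[[1,0]])),"edge",e.round(4),"rel key near",(e-k[0])@u,(e-k[0])@v)
k=cast(s,[cs((337,318)),cs((303,486))],.102);e=cast(s,cs((351,206)),.1215)[0]
print("scene key",k.round(4),np.degrees(np.arctan2(*(k[1]-k[0])[[1,0]])),"edge",e.round(4),"rel far key end x,y",(e-k[1])@u-0+.084,(e-k[1])@v)
cr=cast(s,[cs((268,268)),cs((404,278))],.119);print("crown",cr.mean(0))
E
```

```text
top key [[ 0.6108 -0.0121  0.102 ]
 [ 0.7106 -0.0019  0.102 ]] yaw 5.843124144891295 edge [ 0.5909 -0.0125  0.1222] rel key near -0.019913065316715474 0.0016543575354512278
scene key [[ 0.6265 -0.0061  0.102 ]
 [ 0.7119  0.0046  0.102 ]] 7.154859852372594 edge [ 0.5882 -0.0105  0.1215] rel far key end x,y -0.040667568671964194 -0.002237486048978125
crown [ 0.62306788 -0.00700145  0.119     ]
```

```bash
python3 -m inch '[{"fingers":-1,"delta_pos":[0,1.3,-0.05],"twist":[0,0,-0.5]},{"fingers":-1,"delta_pos":[0,1.3,-0.05],"twist":[0,0,0]},{"fingers":-1,"delta_pos":[0.7,0,0],"twist":[0,0,0]},{"fingers":-1,"delta_pos":[0.5,0,0],"twist":[0,0,0]},{"fingers":-1,"delta_pos":[0,0,0],"twist":[0,0,0]}]'
python3 pose.py
```

```text
time: 8.3
tool_pos: [0.4865, -0.0213, 0.1092]
tool_rot: [0.522, 0.471, 0.528, -0.476]
contact_force: [-0.7, -0.0, -0.6]
gripper_width: 0.224
t 8.3 edge x,y mm -14.7 0.2 underside z 107.7 yaw 5.86 nose pitch -0.62 F along,lat,up -0.7 0.0 -0.6 w 0.224
```

```bash
python3 -m inch '[{"fingers":-1,"delta_pos":[0.15,0,0],"twist":[0,0,0]},{"fingers":-1,"delta_pos":[0,0,0],"twist":[0,0,0]}]'; python3 pose.py
python3 -m inch '[{"fingers":-1,"delta_pos":[0.1,0,0],"twist":[0,0,0]},{"fingers":-1,"delta_pos":[0,0,0],"twist":[0,0,0]}]'; python3 pose.py
```

```text
time: 8.55
tool_pos: [0.4874, -0.0215, 0.1089]
tool_rot: [0.523, 0.472, 0.527, -0.476]
contact_force: [-0.7, -0.9, -1.2]
gripper_width: 0.222
t 8.55 edge x,y mm -13.8 -0.1 underside z 107.4 yaw 5.86 nose pitch -0.5 F along,lat,up -0.8 -0.8 -1.2 w 0.222
time: 8.8
tool_pos: [0.4875, -0.0215, 0.1079]
tool_rot: [0.523, 0.472, 0.527, -0.476]
contact_force: [-0.0, -0.5, -1.2]
gripper_width: 0.22
t 8.8 edge x,y mm -13.8 -0.0 underside z 106.4 yaw 5.86 nose pitch -0.5 F along,lat,up -0.1 -0.5 -1.2 w 0.22
```

```bash
python3 - <<'E'
from h import *
g=viewer.grab_frame("scene");np.savez("pics/s7.npz",**g);crop(g,260,360,170,240,8,'pics/s7c.png')
g=viewer.grab_frame("top");np.savez("pics/t7.npz",**g);crop(g,270,370,140,240,6,'pics/t7c.png')
E
```

```text
(no output)
```

View pics/s7c.png

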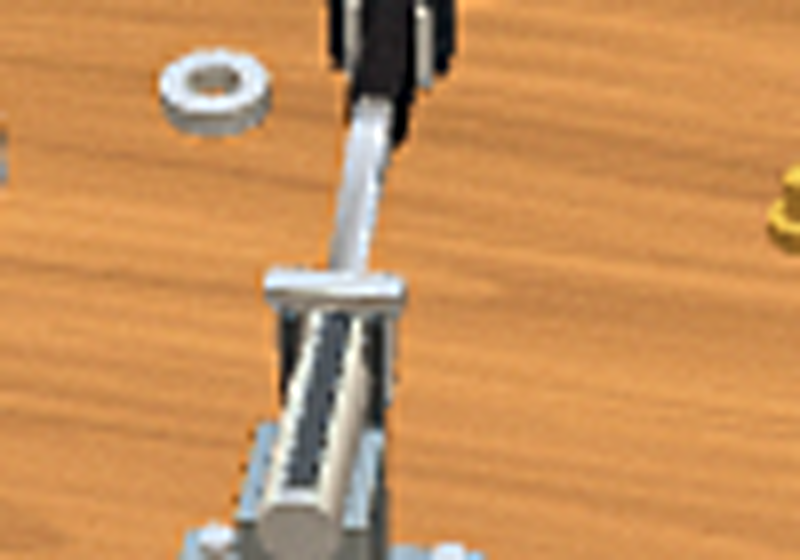

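View pics/t7c.png

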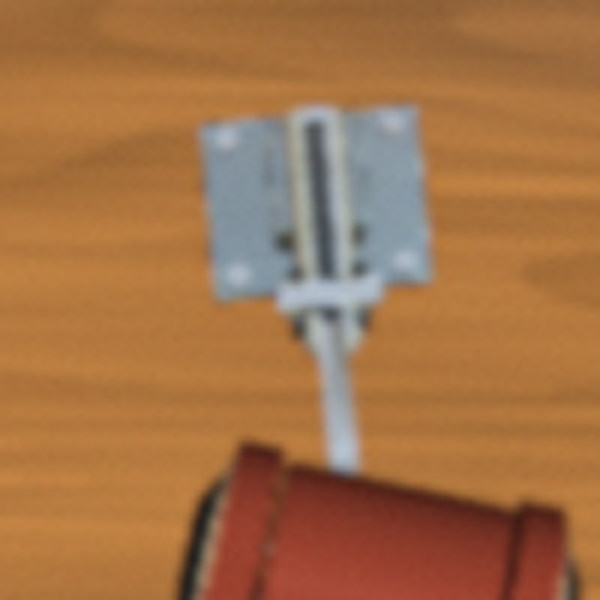

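```bash
python3 - <<'E'
from h import *
t=dict(np.load("pics/t7.npz"));g=cv2.cvtColor(t["pixels"],cv2.COLOR_BGR2HSV).astype(float)
S,V=g[...,1],g[...,2]
for r in list(range(162,187,3))+list(range(194,217,2)):
    print(r,"S",S[r,316:336].astype(int),"V",V[r,316:336].astype(int))
E
```

```text
162 S [22  9 25 19 12 10 17 24 18  9  6  8 28 32 31 34 34 28 23 21] V [140 138 156 165 145 106  90 118 159 176 173 157 154 151 155 159 156 153
 156 160]
165 S [31  7 23 22 15  9 12 20 22 12  7 10 26 37 36 38 41 38 38 39] V [150 139 152 164 151 113  84 103 149 174 175 159 154 160 163 162 163 161
 163 164]
168 S [41 22 16 22 16  6 20 23 21 14  9 10 23 36 41 40 43 40 40 41] V [149 139 143 159 158 124  90  90 124 159 173 159 146 149 149 152 161 164
 166 166]
171 S [35 28 11 21 14 11 24 26 27 23 13  9 23 38 41 37 45 44 43 42] V [151 144 139 159 169 141  97  89 124 167 179 166 155 153 151 151 160 163
 165 164]
174 S [33 32  9 21 18 10 19 28 33 28 14  7 13 31 42 42 44 46 43 43] V [148 150 142 155 169 150 110  90 116 163 181 176 158 154 158 159 162 162
 166 165]
177 S [32 29 10 19 23 15 16 30 32 31 18  9 10 19 30 39 46 48 45 45] V [143 141 132 145 165 151 115  86  96 140 172 175 152 122 129 149 162 165
 166 164]
180 S [24 17 36 30 21 11 19 33 37 30 22 12 10 13 35 44 47 48 46 46] V [ 94  74  86 126 158 161 131  92  90 127 165 175 147 117 130 155 163 166
 166 166]
183 S [48 46 36 10 18 14 14 2
[... 1664 characters left out ...]
176]
210 S [171 169 167 167 168 170 166 117  36  16  26  19  18  92 152 171 169 165
 169 167] V [174 173 174 174 173 174 174 174 171 180 187 179 167 172 173 173 172 173
 173 174]
212 S [166 165 167 166 170 170 170 134  55   4  27  24   4  62 138 172 171 168
 164 165] V [183 182 183 183 182 182 181 179 175 176 192 192 175 176 176 175 177 175
 177 176]
214 S [171 168 167 169 166 169 169 141  68   4  28  31  16  43 130 166 173 169
 167 165] V [143 168 183 187 186 187 187 184 180 181 201 205 192 183 185 186 184 186
 185 185]
216 S [174 171 166 170 169 169 171 154  87   8  26  31  18  39 120 160 168 166
 167 166] V [104 136 155 159 161 166 170 171 167 169 194 195 186 175 176 180 179 178
 179 178]
```

Sub-pixel edges in the top view put the blade within ~0.6 mm and ~0.4° of the key. I'll carry on down, feeling for contact.

```bash
python3 -m inch '[{"fingers":-1,"delta_pos":[0.1,0,0],"twist":[0,0,0]},{"fingers":-1,"delta_pos":[0,0,0],"twist":[0,0,0]}]'; python3 pose.py
python3 -m inch '[{"fingers":-1,"delta_pos":[0.08,0,0],"twist":[0,0,0]},{"fingers":-1,"delta_pos":[0,0,0],"twist":[0,0,0]}]'; python3 pose.py
```

```text
time: 9.15
tool_pos: [0.4874, -0.0214, 0.1068]
tool_rot: [0.523, 0.471, 0.527, -0.476]
contact_force: [0.4, -0.3, -1.7]
gripper_width: 0.224
t 9.15 edge x,y mm -13.8 0.0 underside z 105.3 yaw 5.87 nose pitch -0.51 F along,lat,up 0.4 -0.3 -1.7 w 0.224
time: 9.4
tool_pos: [0.4874, -0.0214, 0.106]
tool_rot: [0.523, 0.472, 0.527, -0.476]
contact_force: [0.2, -0.1, -0.8]
gripper_width: 0.224
t 9.4 edge x,y mm -13.8 0.0 underside z 104.5 yaw 5.87 nose pitch -0.51 F along,lat,up 0.2 -0.1 -0.8 w 0.224
```

```bash
python3 -m inch '[{"fingers":-1,"delta_pos":[0.07,0,0],"twist":[0,0,0]},{"fingers":-1,"delta_pos":[0,0,0],"twist":[0,0,0]}]'; python3 pose.py
python3 -m inch '[{"fingers":-1,"delta_pos":[0.07,0,0],"twist":[0,0,0]},{"fingers":-1,"delta_pos":[0,0,0],"twist":[0,0,0]}]'; python3 pose.py
```

```text
time: 9.65
tool_pos: [0.4874, -0.0214, 0.1053]
tool_rot: [0.523, 0.472, 0.527, -0.476]
contact_force: [0.2, -0.0, -0.7]
gripper_width: 0.224
t 9.65 edge x,y mm -13.8 0.0 underside z 103.8 yaw 5.87 nose pitch -0.51 F along,lat,up 0.2 -0.1 -0.7 w 0.224
time: 9.9
tool_pos: [0.4874, -0.0214, 0.1046]
tool_rot: [0.523, 0.471, 0.527, -0.476]
contact_force: [-0.1, -0.1, -0.8]
gripper_width: 0.217
t 9.9 edge x,y mm -13.8 0.0 underside z 103.1 yaw 5.87 nose pitch -0.51 F along,lat,up -0.1 -0.1 -0.8 w 0.217
```

```bash
python3 -m inch '[{"fingers":-1,"delta_pos":[0.07,0,0],"twist":[0,0,0]},{"fingers":-1,"delta_pos":[0,0,0],"twist":[0,0,0]}]'; python3 pose.py

```

```text
time: 10.15
tool_pos: [0.4874, -0.0214, 0.1039]
tool_rot: [0.523, 0.472, 0.527, -0.476]
contact_force: [-0.7, -0.3, -2.0]
gripper_width: 0.219
t 10.15 edge x,y mm -13.8 0.0 underside z 102.4 yaw 5.87 nose pitch -0.5 F along,lat,up -0.7 -0.2 -2.0 w 0.219
```

```bash
python3 -m inch '[{"fingers":-1,"delta_pos":[0.06,0,0],"twist":[0,0,0]},{"fingers":-1,"delta_pos":[0,0,0],"twist":[0,0,0]}]'; python3 pose.py
```

```text
time: 10.4
tool_pos: [0.4875, -0.0215, 0.1034]
tool_rot: [0.523, 0.472, 0.527, -0.476]
contact_force: [-0.1, -0.2, -0.5]
gripper_width: 0.221
t 10.4 edge x,y mm -13.7 -0.0 underside z 101.9 yaw 5.87 nose pitch -0.49 F along,lat,up -0.1 -0.2 -0.5 w 0.221
```

```bash
python3 -m inch '[{"fingers":-1,"delta_pos":[0.05,0,0],"twist":[0,0,0]},{"fingers":-1,"delta_pos":[0,0,0],"twist":[0,0,0]}]'; python3 pose.py; python3 -c "
from h import *
print(manip.state()['ft_torque'])"
```

```text
time: 10.65
tool_pos: [0.4877, -0.0215, 0.1031]
tool_rot: [0.523, 0.472, 0.527, -0.476]
contact_force: [-0.5, -0.3, 0.5]
gripper_width: 0.223
t 10.65 edge x,y mm -13.6 -0.0 underside z 101.6 yaw 5.87 nose pitch -0.47 F along,lat,up -0.6 -0.2 0.5 w 0.223
[ 0.06997256 -0.09547399  0.00990683]
```

```bash
python3 -m inch '[{"fingers":-1,"delta_pos":[0.04,0,0],"twist":[0,0,0]},{"fingers":-1,"delta_pos":[0,0,0],"twist":[0,0,0]}]'; python3 pose.py; python3 -c "
from h import *
print(manip.state()['ft_torque'])"
```

```text
time: 10.9
tool_pos: [0.4878, -0.0215, 0.1028]
tool_rot: [0.523, 0.472, 0.527, -0.476]
contact_force: [-0.2, 0.1, 1.8]
gripper_width: 0.223
t 10.9 edge x,y mm -13.5 -0.1 underside z 101.3 yaw 5.87 nose pitch -0.45 F along,lat,up -0.1 0.1 1.8 w 0.223
[ 0.03691946 -0.24247715  0.00538608]
```

```bash
python3 -m inch '[{"fingers":-1,"delta_pos":[0.04,0,0],"twist":[0,0,0]},{"fingers":-1,"delta_pos":[0,0,0],"twist":[0,0,0]},{"fingers":-1,"delta_pos":[0,0,0],"twist":[0,0,0]},{"fingers":-1,"delta_pos":[0,0,0],"twist":[0,0,0]}]'; python3 pose.py; python3 -c "
from h import *
print(manip.state()['ft_torque'])
g=viewer.grab_frame('scene');np.savez('pics/s8.npz',**g);crop(g,260,360,170,240,8,'pics/s8c.png')"
```

```text
time: 11.4
tool_pos: [0.4878, -0.0215, 0.1024]
tool_rot: [0.523, 0.472, 0.527, -0.476]
contact_force: [0.1, 1.0, 3.7]
gripper_width: 0.222
t 11.4 edge x,y mm -13.5 -0.1 underside z 100.9 yaw 5.86 nose pitch -0.45 F along,lat,up 0.2 1.0 3.7 w 0.222
[ 0.05244738 -0.43533235 -0.02623697]
```

View pics/s8c.png

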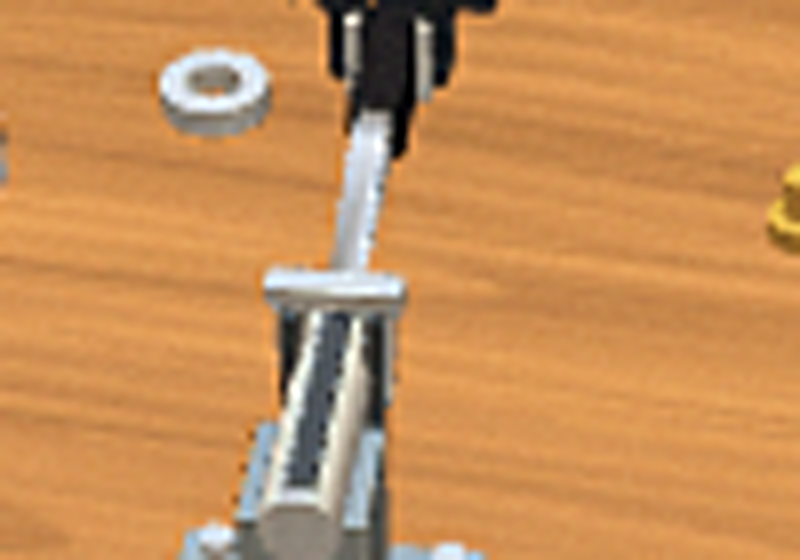

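About 4.5 N net bearing on the key, held for over 0.3 s; the clip is still seated in the picture (crown at (335,288) unchanged). Start sliding.

```bash
python3 -m inch '[{"fingers":-1,"delta_pos":[0,0.3,0],"twist":[0,0,0]},{"fingers":-1,"delta_pos":[-0.02,0.4,0],"twist":[0,0,0]}]'; python3 pose.py
python3 -m inch '[{"fingers":-1,"delta_pos":[-0.02,0.4,0],"twist":[0,0,0]},{"fingers":-1,"delta_pos":[0,0.4,0],"twist":[0,0,0]}]'; python3 pose.py
```

```text
time: 11.7
tool_pos: [0.4947, -0.0207, 0.1024]
tool_rot: [0.523, 0.472, 0.527, -0.476]
contact_force: [-0.5, 0.2, 2.8]
gripper_width: 0.22
t 11.7 edge x,y mm -6.5 -0.0 underside z 100.9 yaw 5.86 nose pitch -0.49 F along,lat,up -0.5 0.2 2.8 w 0.22
time: 11.95
tool_pos: [0.5027, -0.0199, 0.1024]
tool_rot: [0.523, 0.472, 0.527, -0.476]
contact_force: [-0.1, -0.9, 4.3]
gripper_width: 0.218
t 11.95 edge x,y mm 1.6 -0.0 underside z 100.9 yaw 5.87 nose pitch -0.5 F along,lat,up -0.2 -0.9 4.3 w 0.218
```

```bash
python3 -m inch '[{"fingers":-1,"delta_pos":[-0.02,0.4,0],"twist":[0,0,0]},{"fingers":-1,"delta_pos":[-0.01,0.4,0],"twist":[0,0,0]}]'; python3 pose.py
python3 -m inch '[{"fingers":-1,"delta_pos":[-0.01,0.4,0],"twist":[0,0,0]},{"fingers":-1,"delta_pos":[0,0.4,0],"twist":[0,0,0]}]'; python3 pose.py
```

```text
time: 12.2
tool_pos: [0.5105, -0.0191, 0.1025]
tool_rot: [0.523, 0.471, 0.527, -0.476]
contact_force: [-1.6, -1.1, 4.1]
gripper_width: 0.218
t 12.2 edge x,y mm 9.4 0.0 underside z 101.0 yaw 5.87 nose pitch -0.51 F along,lat,up -1.7 -1.0 4.1 w 0.218
time: 12.45
tool_pos: [0.5168, -0.0183, 0.1021]
tool_rot: [0.522, 0.47, 0.528, -0.477]
contact_force: [-8.2, -0.6, 5.4]
gripper_width: 0.223
t 12.45 edge x,y mm 15.8 0.1 underside z 100.6 yaw 5.88 nose pitch -0.78 F along,lat,up -8.2 0.3 5.4 w 0.223
```

```bash
python3 -m inch '[{"fingers":-1,"delta_pos":[-0.06,0.3,0],"twist":[0,0,0]},{"fingers":-1,"delta_pos":[-0.03,0.3,0],"twist":[0,0,0]}]'; python3 pose.py

```

```text
time: 12.7
tool_pos: [0.5222, -0.0177, 0.1025]
tool_rot: [0.521, 0.47, 0.529, -0.477]
contact_force: [-7.3, -0.9, 5.0]
gripper_width: 0.221
t 12.7 edge x,y mm 21.2 0.2 underside z 101.0 yaw 5.87 nose pitch -0.86 F along,lat,up -7.4 -0.1 5.0 w 0.221
```

```bash
python3 -m inch '[{"fingers":-1,"delta_pos":[-0.01,0.3,0],"twist":[0,0,0]},{"fingers":-1,"delta_pos":[-0.01,0.3,0],"twist":[0,0,0]}]'; python3 pose.py

```

```text
time: 12.95
tool_pos: [0.5282, -0.017, 0.1026]
tool_rot: [0.521, 0.47, 0.529, -0.477]
contact_force: [-7.5, -0.5, 5.3]
gripper_width: 0.218
t 12.95 edge x,y mm 27.1 0.2 underside z 101.1 yaw 5.87 nose pitch -0.86 F along,lat,up -7.5 0.3 5.3 w 0.218
```

```bash
python3 -m inch '[{"fingers":-1,"delta_pos":[-0.02,0.4,0],"twist":[0,0,0]},{"fingers":-1,"delta_pos":[-0.02,0.4,0],"twist":[0,0,0]}]'; python3 pose.py

```

```text
time: 13.2
tool_pos: [0.5361, -0.0162, 0.1027]
tool_rot: [0.521, 0.47, 0.529, -0.477]
contact_force: [-6.8, -0.0, 4.6]
gripper_width: 0.22
t 13.2 edge x,y mm 35.2 0.2 underside z 101.2 yaw 5.87 nose pitch -0.85 F along,lat,up -6.8 0.7 4.6 w 0.22
```

```bash
python3 -m inch '[{"fingers":-1,"delta_pos":[-0.02,0.4,0],"twist":[0,0,0]},{"fingers":-1,"delta_pos":[-0.02,0.4,0],"twist":[0,0,0]}]'; python3 pose.py

```

```text
time: 13.45
tool_pos: [0.5447, -0.0153, 0.1029]
tool_rot: [0.522, 0.47, 0.528, -0.477]
contact_force: [-4.3, 0.1, 1.2]
gripper_width: 0.218
t 13.45 edge x,y mm 43.7 0.3 underside z 101.4 yaw 5.87 nose pitch -0.76 F along,lat,up -4.3 0.6 1.2 w 0.218
```

Force is falling off. I'll go on toward the full thickness and look.

```bash
python3 -m inch '[{"fingers":-1,"delta_pos":[-0.01,0.4,0],"twist":[0,0,0]},{"fingers":-1,"delta_pos":[-0.01,0.4,0],"twist":[0,0,0]}]'; python3 pose.py
python3 -c "
from h import *
g=viewer.grab_frame('scene');np.savez('pics/s9.npz',**g);crop(g,260,360,170,240,8,'pics/s9c.png')"
```

```text
time: 13.7
tool_pos: [0.5537, -0.0144, 0.1032]
tool_rot: [0.522, 0.471, 0.528, -0.476]
contact_force: [-1.1, -0.4, -3.6]
gripper_width: 0.225
t 13.7 edge x,y mm 52.9 0.2 underside z 101.7 yaw 5.87 nose pitch -0.59 F along,lat,up -1.1 -0.3 -3.6 w 0.225
```

View pics/s9c.png

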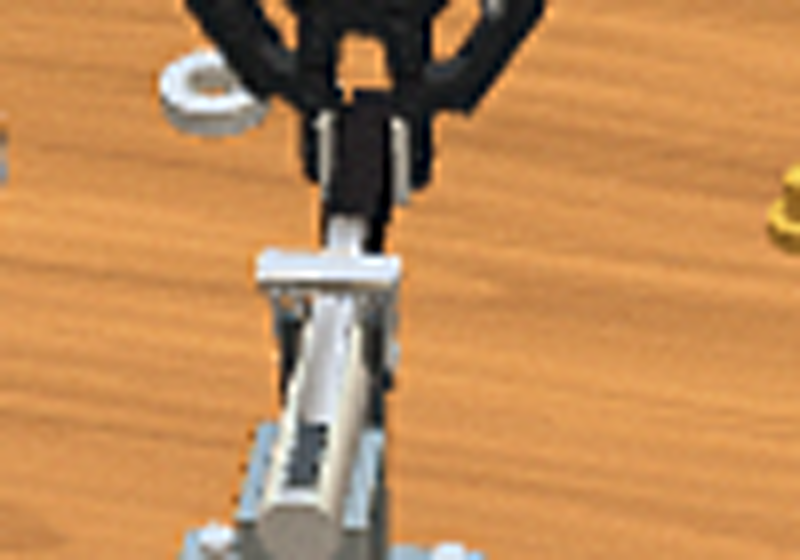

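The crown moved up from crop row 288 to 268, with the blade now showing beyond it. Check its height from depth.

```bash
cat > crown.py <<'E'
from h import *
f=viewer.grab_frame("scene");np.savez("pics/last_s.npz",**f);P=pts(f)
m=(abs(P[...,0]-.628)<.03)&(abs(P[...,1]+.007)<.04)&(P[...,2]>.108)&(f["range_z"]>0)
q=P[m];
for b in (.016,-.024):
    k=q[abs(q[:,1]-b)<.006]; print("crown end pts",len(k),k.max(0).round(4) if len(k) else "",np.median(k,0).round(4) if len(k) else "")
E
python3 crown.py; python3 -c "
from h import *
f=dict(np.load('pics/s7.npz'));P=pts(f)
m=(abs(P[...,0]-.628)<.03)&(abs(P[...,1]+.007)<.04)&(P[...,2]>.108)
q=P[m]
for b in (.016,-.024):
    k=q[abs(q[:,1]-b)<.006]; print('seated',len(k),k.max(0).round(4),np.median(k,0).round(4))"
```

```text
crown end pts 63 [0.6392 0.0219 0.4031] [0.6012 0.0146 0.376 ]
crown end pts 32 [ 0.6423 -0.0183  0.1322] [ 0.6379 -0.0233  0.1279]
seated 21 [0.6387 0.0179 0.1203] [0.63   0.0131 0.1158]
seated 27 [ 0.6395 -0.0182  0.1207] [ 0.633  -0.0243  0.1164]
```

```bash
python3 -m inch '[{"fingers":-1,"delta_pos":[0.02,0.4,0],"twist":[0,0,0]},{"fingers":-1,"delta_pos":[0,0.4,0],"twist":[0,0,0]}]'; python3 pose.py

```

```text
time: 14.05
tool_pos: [0.5628, -0.0138, 0.1044]
tool_rot: [0.523, 0.472, 0.527, -0.476]
contact_force: [0.8, -0.1, -1.5]
gripper_width: 0.221
t 14.05 edge x,y mm 61.9 -0.1 underside z 102.9 yaw 5.87 nose pitch -0.44 F along,lat,up 0.8 -0.2 -1.5 w 0.221
```

```bash
python3 -m inch '[{"fingers":-1,"delta_pos":[0,0.4,0],"twist":[0,0,0]},{"fingers":-1,"delta_pos":[0,0.4,0],"twist":[0,0,0]},{"fingers":-1,"delta_pos":[0,0,0],"twist":[0,0,0]}]'; python3 pose.py; python3 crown.py; python3 -c "
from h import *
f=dict(np.load('pics/last_s.npz'));crop(f,260,360,170,240,8,'pics/s10c.png')"

```

```text
time: 14.42
tool_pos: [0.5703, -0.0129, 0.104]
tool_rot: [0.523, 0.472, 0.527, -0.476]
contact_force: [-0.5, 0.8, -1.7]
gripper_width: 0.222
t 14.43 edge x,y mm 69.5 -0.0 underside z 102.5 yaw 5.87 nose pitch -0.49 F along,lat,up -0.4 0.8 -1.7 w 0.222
crown end pts 215 [0.6414 0.0218 0.4175] [0.61   0.0139 0.3738]
crown end pts 314 [ 0.6439 -0.0181  0.4119] [ 0.6065 -0.0237  0.3219]
```

View pics/s10c.png

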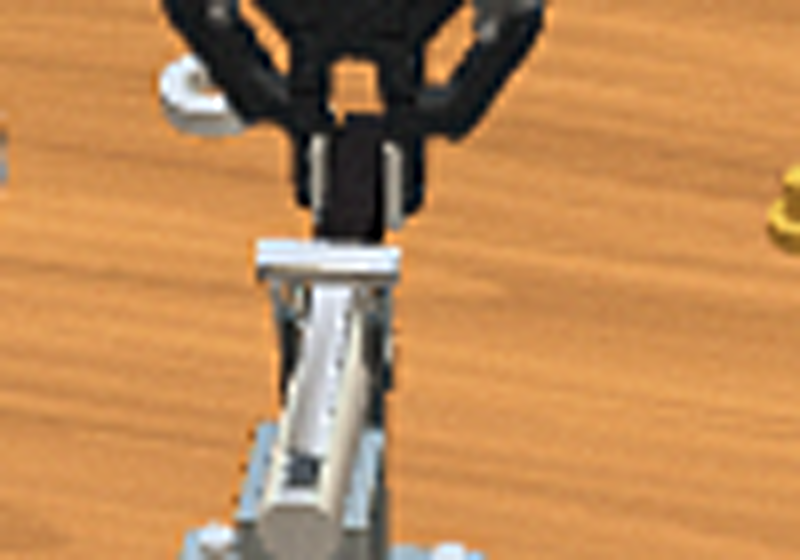

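Crown now at crop row 258, forces are just the wedge's weight: the clip perches free. Drop 0.8 mm and withdraw slowly at first.

```bash
python3 -m inch '[{"fingers":-1,"delta_pos":[0.08,0,0],"twist":[0,0,0]},{"fingers":-1,"delta_pos":[0,0,0],"twist":[0,0,0]}]'; python3 pose.py; python3 -m inch '[{"fingers":-1,"delta_pos":[0,-0.4,0],"twist":[0,0,0]},{"fingers":-1,"delta_pos":[0,-0.5,0],"twist":[0,0,0]}]'; python3 pose.py;python3 -c "
from h import *
f=viewer.grab_frame('scene');crop(f,260,360,170,240,8,'pics/s11c.png')"
```

```text
time: 14.72
tool_pos: [0.57, -0.013, 0.1032]
tool_rot: [0.523, 0.472, 0.527, -0.476]
contact_force: [-0.1, -0.3, -1.7]
gripper_width: 0.22
t 14.72 edge x,y mm 69.2 -0.1 underside z 101.7 yaw 5.87 nose pitch -0.49 F along,lat,up -0.2 -0.3 -1.7 w 0.22
time: 14.98
tool_pos: [0.5608, -0.0139, 0.1034]
tool_rot: [0.523, 0.472, 0.527, -0.476]
contact_force: [0.3, -0.0, -2.2]
gripper_width: 0.223
t 14.97 edge x,y mm 59.9 -0.1 underside z 101.9 yaw 5.87 nose pitch -0.5 F along,lat,up 0.3 -0.0 -2.2 w 0.223
```

View pics/s11c.png

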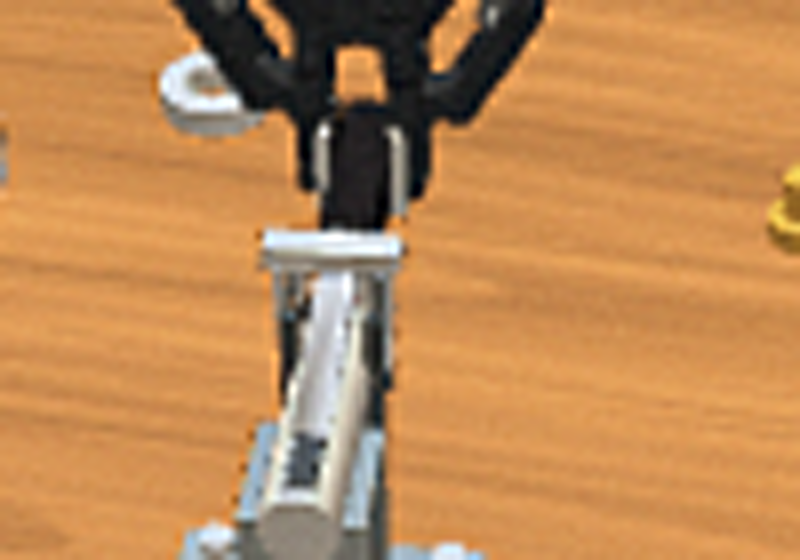

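```bash
python3 -m inch '[{"fingers":-1,"delta_pos":[0.03,-0.5,0],"twist":[0,0,0]},{"fingers":-1,"delta_pos":[0,-0.5,0],"twist":[0,0,0]},{"fingers":-1,"delta_pos":[0,-0.5,0],"twist":[0,0,0]}]'; python3 pose.py;python3 -c "
from h import *
f=viewer.grab_frame('scene');crop(f,260,360,170,240,8,'pics/s12c.png')"
```

```text
time: 15.4
tool_pos: [0.5457, -0.0155, 0.1032]
tool_rot: [0.523, 0.472, 0.527, -0.476]
contact_force: [0.7, 0.1, -0.8]
gripper_width: 0.223
t 15.4 edge x,y mm 44.8 -0.0 underside z 101.7 yaw 5.86 nose pitch -0.5 F along,lat,up 0.7 -0.0 -0.8 w 0.223
```

View pics/s12c.png

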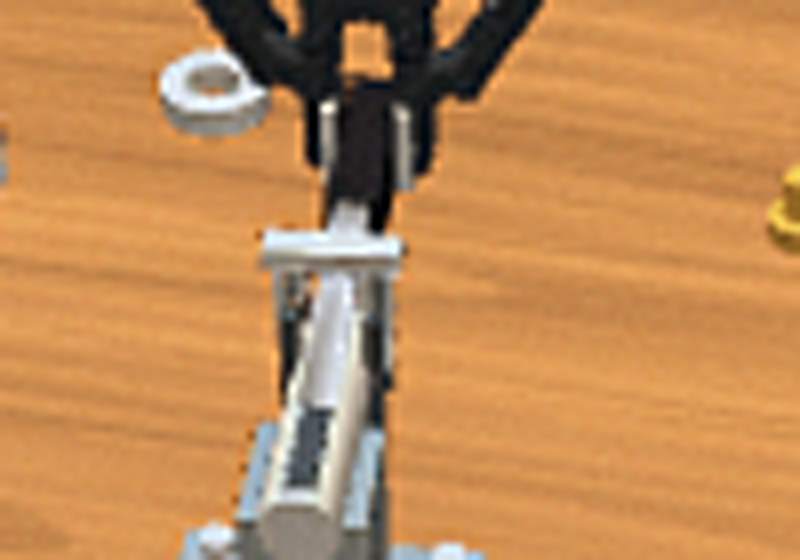

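The crown stays at (333,250) while the wedge comes back. Continue out.

```bash
python3 -m inch '[{"fingers":-1,"delta_pos":[0,-1,0],"twist":[0,0,0]},{"fingers":-1,"delta_pos":[0,-1.5,0],"twist":[0,0,0]},{"fingers":-1,"delta_pos":[0,-2,0],"twist":[0,0,0]},{"fingers":-1,"delta_pos":[-0.1,-2.5,0],"twist":[0,0,0]},{"fingers":-1,"delta_pos":[-0.5,-3,0],"twist":[0,0,0.5]}]'; python3 pose.py;python3 - <<'E'
from h import *
f=viewer.grab_frame('scene');np.savez("pics/s13.npz",**f);crop(f,260,360,170,240,8,'pics/s13c.png')
y=np.radians(1.7);t=np.array([.48,.27,.15]);goal(t,y)
E
```

```text
time: 16.08
tool_pos: [0.4451, -0.0257, 0.1096]
tool_rot: [0.525, 0.474, 0.525, -0.474]
contact_force: [-0.2, 0.4, -1.2]
gripper_width: 0.222
t 16.07 edge x,y mm -56.3 0.2 underside z 108.1 yaw 5.88 nose pitch -0.04 F along,lat,up -0.2 0.4 -1.2 w 0.222
t 16.12 P [ 0.4422 -0.0256  0.1093] F [ 2.42  0.95 -2.88] w 0.221 j6 1.24
now axes cm [ -4.07   6.77 -29.02] after-turn axes cm [ -4.07   4.65 -29.43] twist [ 4.17 -0.03  0.2 ]
R [[-0.003, 0.995, 0.102], [0.0, 0.102, -0.995], [-1.0, -0.003, -0.001]]
```

View pics/s13c.png

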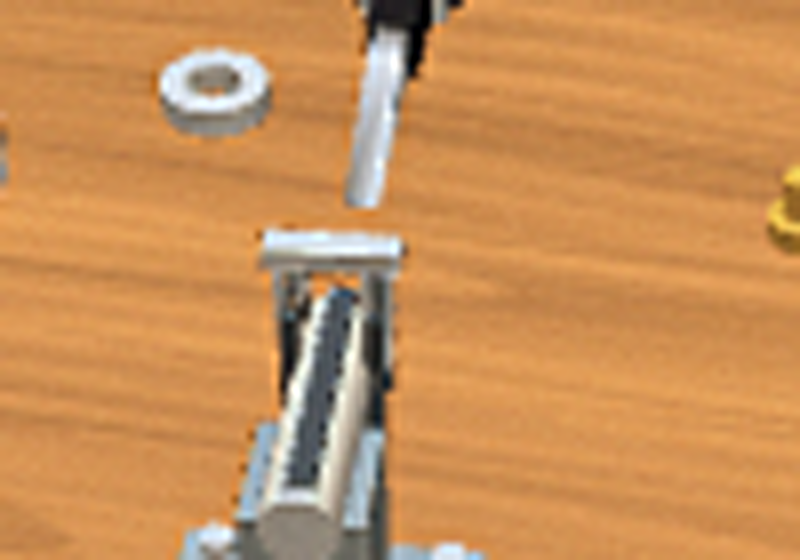

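The clip stands perched, the wedge is out. Lay the wedge back near where it was.

```bash
python3 -m inch '[{"fingers":-1,"delta_pos":[-1,1.7,-5.8],"twist":[0,0,0]},{"fingers":-1,"delta_pos":[0,1.7,-5.8],"twist":[0,0,0]},{"fingers":-1,"delta_pos":[0,1.8,-5.8],"twist":[0,0,0]},{"fingers":-1,"delta_pos":[0,1.8,-5.8],"twist":[0,0,0]},{"fingers":-1,"delta_pos":[0,1.8,-5.7],"twist":[0,0,0]}]'; python3 -m inch '[{"fingers":-1,"delta_pos":[2,0,0],"twist":[0,0,0]},{"fingers":-1,"delta_pos":[4,0,0],"twist":[0,0,0]},{"fingers":-1,"delta_pos":[3,0,0],"twist":[0,0,0]},{"fingers":-1,"delta_pos":[0,0,0],"twist":[0,0,0]},{"fingers":-1,"delta_pos":[0,0,0],"twist":[0,0,0]}]'; python3 -c "
from h import *
goal([.5,.27,.0018],np.radians(5.9))"
```

```text
time: 16.75
tool_pos: [0.5043, 0.2726, 0.1202]
tool_rot: [0.525, 0.474, 0.525, -0.474]
contact_force: [1.0, -0.8, -0.9]
gripper_width: 0.22
time: 17.38
tool_pos: [0.5051, 0.2704, 0.031]
tool_rot: [0.525, 0.474, 0.525, -0.474]
contact_force: [1.2, 0.6, -0.8]
gripper_width: 0.223
t 17.38 P [0.5051 0.2704 0.031 ] F [ 1.21  0.59 -0.84] w 0.223 j6 1.83
now axes cm [ 2.92 -0.52 -0.01] after-turn axes cm [ 2.92 -0.51 -0.01] twist [-0.07 -0.02 -0.06]
R [[0.001, 0.995, 0.102], [0.0, 0.102, -0.995], [-1.0, 0.001, -0.0]]
```

```bash
python3 -m inch '[{"fingers":-1,"delta_pos":[1.3,0,0],"twist":[0,0,0]},{"fingers":-1,"delta_pos":[1,0,0],"twist":[0,0,0]},{"fingers":-1,"delta_pos":[0,0,0],"twist":[0,0,0]}]'; python3 pose.py;python3 -m inch '[{"fingers":-1,"delta_pos":[0.3,0,0],"twist":[0,0,0]},{"fingers":-1,"delta_pos":[0,0,0],"twist":[0,0,0]}]'; python3 pose.py; python3 -m inch '[{"fingers":-1,"delta_pos":[0.2,0,0],"twist":[0,0,0]},{"fingers":-1,"delta_pos":[0,0,0],"twist":[0,0,0]}]'; python3 pose.py
```

```text
time: 17.75
tool_pos: [0.5038, 0.2705, 0.0059]
tool_rot: [0.524, 0.473, 0.525, -0.474]
contact_force: [-0.2, -0.3, -1.9]
gripper_width: 0.22
t 17.75 edge x,y mm 32.5 288.7 underside z 4.4 yaw 5.87 nose pitch -0.13 F along,lat,up -0.3 -0.3 -1.9 w 0.22
time: 18.0
tool_pos: [0.5048, 0.2709, 0.0041]
tool_rot: [0.525, 0.474, 0.525, -0.474]
contact_force: [-0.4, 0.4, -2.1]
gripper_width: 0.226
t 18.0 edge x,y mm 33.5 289.1 underside z 2.6 yaw 5.87 nose pitch 0.0 F along,lat,up -0.4 0.5 -2.1 w 0.226
time: 18.25
tool_pos: [0.5047, 0.2709, 0.0021]
tool_rot: [0.525, 0.474, 0.525, -0.474]
contact_force: [-0.0, 0.5, -2.0]
gripper_width: 0.22
t 18.25 edge x,y mm 33.4 289.0 underside z 0.6 yaw 5.87 nose pitch -0.0 F along,lat,up 0.0 0.5 -2.0 w 0.22
```

Not yet touching; 0.5 mm more, then open.

```bash
python3 -m inch '[{"fingers":-1,"delta_pos":[0.05,0,0],"twist":[0,0,0]},{"fingers":0,"delta_pos":[0,0,0],"twist":[0,0,0]},{"fingers":0,"delta_pos":[0,0,0],"twist":[0,0,0]},{"fingers":0,"delta_pos":[0,0,0],"twist":[0,0,0]},{"fingers":0,"delta_pos":[-1,0,0],"twist":[0,0,0]}]'; python3 pose.py
python3 -m inch '[{"fingers":0.3,"delta_pos":[-4,0,0],"twist":[0,0,0]},{"fingers":1,"delta_pos":[-5,0,0],"twist":[0,0,0]},{"fingers":1,"delta_pos":[-6,0,0],"twist":[0,0,0]},{"fingers":1,"delta_pos":[-6,0,0],"twist":[0,0,0]},{"fingers":1,"delta_pos":[-2,0,0],"twist":[0,0,0]}]'
python3 -c "
from h import *
wgrab('w20');goal([.55,-.007,.25],np.radians(5.9))"
```

```text
time: 18.88
tool_pos: [0.504, 0.2706, 0.0111]
tool_rot: [0.525, 0.473, 0.525, -0.474]
contact_force: [0.2, 1.2, -0.5]
gripper_width: 0.502
t 18.88 edge x,y mm 32.7 288.8 underside z 9.6 yaw 5.87 nose pitch -0.11 F along,lat,up 0.4 1.2 -0.5 w 0.502
time: 19.5
tool_pos: [0.5067, 0.2716, 0.2483]
tool_rot: [0.526, 0.477, 0.523, -0.471]
contact_force: [1.0, 1.8, -0.3]
gripper_width: 1.003
t 19.55 P [0.507  0.2717 0.249 ] F [0.75 0.63 1.99] w 1.0 j6 1.83
now axes cm [-0.17  1.43 28.16] after-turn axes cm [-0.1   1.41 28.17] twist [-0.03 -0.17 -0.57]
R [[0.01, 0.995, 0.102], [0.004, 0.102, -0.995], [-1.0, 0.01, -0.003]]
```

View pics/w20.png

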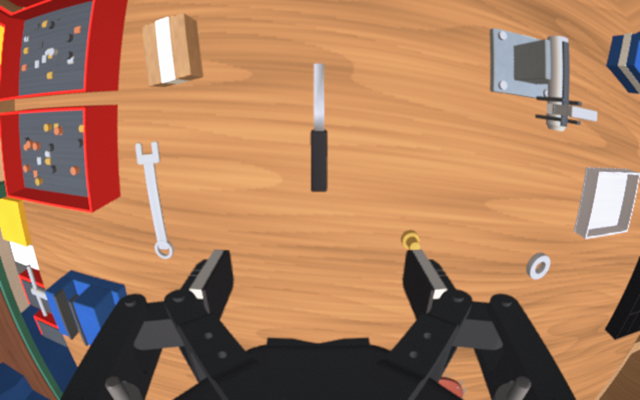

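The wedge lies flat at (320,130). Now over to the clip and measure it.

```bash
python3 -m inch '[{"fingers":1,"delta_pos":[0,0.3,5.6],"twist":[0,0,0]},{"fingers":1,"delta_pos":[0,0.3,5.7],"twist":[0,0,0]},{"fingers":1,"delta_pos":[0,0.3,5.7],"twist":[0,0,0]},{"fingers":1,"delta_pos":[0,0.3,5.7],"twist":[0,0,0]},{"fingers":1,"delta_pos":[0,0.2,5.4],"twist":[0,0,0]}]'; python3 -m inch '[{"fingers":1,"delta_pos":[0,0,0],"twist":[0,0,0]},{"fingers":1,"delta_pos":[0,0,0],"twist":[0,0,0]}]'
python3 -c "
from h import *
f=wgrab('w21');crop(f,220,420,20,170,4,'pics/w21c.png')"
```

```text
time: 20.18
tool_pos: [0.5465, -0.0091, 0.2396]
tool_rot: [0.524, 0.473, 0.526, -0.474]
contact_force: [0.6, -0.0, 0.4]
gripper_width: 1.001
time: 20.42
tool_pos: [0.5467, -0.0069, 0.24]
tool_rot: [0.524, 0.474, 0.526, -0.474]
contact_force: [-0.3, 0.4, -0.0]
gripper_width: 0.999
```

View pics/w21c.png

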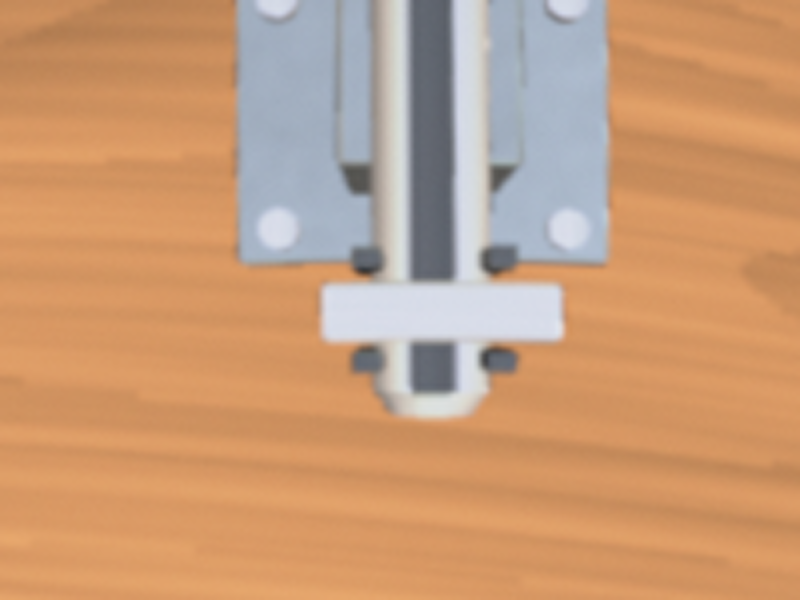

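Crown corners in the crop: (322,284),(562,284),(563,341),(323,340), square with the tool.

```bash
python3 - <<'E'
from h import *
f=dict(np.load("pics/w21.npz"))
c=lambda a:np.array([220,20])+(np.array(a,float)+.5)/4-.5
for h in (.132,.135,.138):
    k=wcast(f,[c(a) for a in ((322,284),(562,284),(563,341),(323,340))],h)
    print(h,k.mean(0).round(4),"len",np.linalg.norm(k[0]-k[1]).round(4),np.linalg.norm(k[0]-k[3]).round(4),"yaw",np.degrees(np.arctan2(*(k[0]+k[3]-k[1]-k[2])[[1,0]])).round(2)-90)
k=wcast(f,[c(a) for a in ((322,284),(562,284),(563,341),(323,340))],.135).mean(0);z=f["range_z"]
u=c((442,312));D=wray(f,u)[0];r=z[int(round(u[1])),int(round(u[0]))];print("depth pt",f["pose"][:3,3]+D*r/(D@f["pose"][:3,2]))
k[2]=.110;goal(k,np.radians(5.9))
t=dict(np.load("pics/top0.npz"));P=pts(t)
m=(P[...,0]>.43)&(P[...,0]<.60)&(P[...,1]>-.36)&(P[...,1]<-.17)&(P[...,2]>.03)&(P[...,2]<.05)
q=P[m][:,:2].astype(np.float32);print("tray",cv2.minAreaRect(q))
E
```

```text
0.132 [ 0.6267 -0.0082  0.132 ] len 0.0478 0.0113 yaw 6.159999999999997
0.135 [ 0.6267 -0.0081  0.135 ] len 0.0472 0.0112 yaw 6.159999999999997
0.138 [ 0.6267 -0.008   0.138 ] len 0.0466 0.0111 yaw 6.159999999999997
depth pt [ 0.62649342 -0.00793383  0.13429982]
t 20.48 P [ 0.5468 -0.0063  0.2404] F [ 0.38 -0.11  0.8 ] w 1.001 j6 1.32
now axes cm [13.02  7.95  1.01] after-turn axes cm [13.04  7.93  1.  ] twist [ 0.02 -0.07  0.1 ]
R [[-0.002, 0.995, 0.103], [0.001, 0.103, -0.995], [-1.0, -0.002, -0.001]]
tray ((0.5130638480186462, -0.26913589239120483), (0.1198873370885849, 0.15071971714496613), 7.606461524963379)
```

```bash
python3 -m inch '[{"fingers":1,"delta_pos":[0,4,0.5],"twist":[0,0,0]},{"fingers":1,"delta_pos":[0,3.95,0.5],"twist":[0,0,0]},{"fingers":1,"delta_pos":[4,0,0],"twist":[0,0,0]},{"fingers":1,"delta_pos":[3,0,0],"twist":[0,0,0]},{"fingers":1,"delta_pos":[0,0,0],"twist":[0,0,0]}]'; python3 -m inch '[{"fingers":1,"delta_pos":[0,0,0],"twist":[0,0,0]}]'; python3 -c "
from h import *
goal([.6267,-.0081,.110],np.radians(5.9));f=wgrab('w22')"
```

```text
time: 21.1
tool_pos: [0.6251, -0.007, 0.1676]
tool_rot: [0.523, 0.472, 0.528, -0.474]
contact_force: [0.2, 0.8, -0.6]
gripper_width: 1.002
time: 21.22
tool_pos: [0.628, -0.0081, 0.1728]
tool_rot: [0.526, 0.474, 0.525, -0.473]
contact_force: [0.2, 0.1, 1.0]
gripper_width: 1.002
t 21.23 P [ 0.628  -0.0081  0.1728] F [0.17 0.14 1.05] w 1.002 j6 1.34
now axes cm [ 6.28 -0.14 -0.01] after-turn axes cm [ 6.28 -0.13 -0.01] twist [ 0.05  0.   -0.09]
R [[0.002, 0.995, 0.104], [0.0, 0.104, -0.995], [-1.0, 0.002, 0.0]]
```

View pics/w22.png

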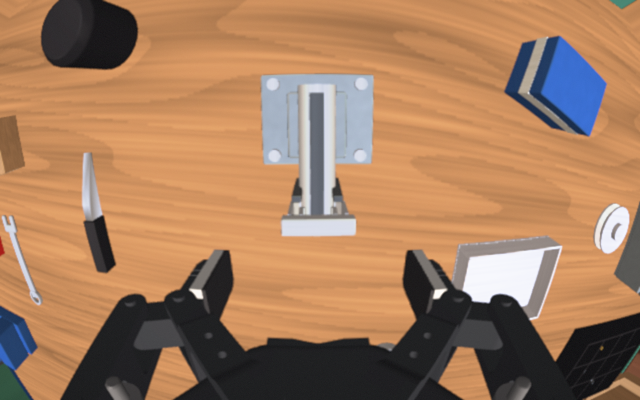

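The crown (318,226) is centred between the pads. Down and close.

```bash
python3 -m inch '[{"fingers":1,"delta_pos":[3,-0.1,0],"twist":[0,0,0]},{"fingers":1,"delta_pos":[2.5,0,0],"twist":[0,0,0]},{"fingers":0.6,"delta_pos":[0.8,0,0],"twist":[0,0,0]},{"fingers":0.6,"delta_pos":[0,0,0],"twist":[0,0,0]},{"fingers":0.6,"delta_pos":[0,0,0],"twist":[0,0,0]}]'; python3 -c "
from h import *
goal([.6267,-.0081,.110],np.radians(5.9));f=wgrab('w23')"
```

```text
time: 21.9
tool_pos: [0.6277, -0.0093, 0.1105]
tool_rot: [0.526, 0.474, 0.524, -0.473]
contact_force: [0.1, -0.5, -0.0]
gripper_width: 0.8
t 21.9 P [ 0.6277 -0.0093  0.1105] F [ 0.08 -0.45 -0.03] w 0.8 j6 1.33
now axes cm [ 0.05 -0.09 -0.13] after-turn axes cm [ 0.05 -0.09 -0.13] twist [-0.03  0.03 -0.17]
R [[0.003, 0.995, 0.102], [-0.0, 0.102, -0.995], [-1.0, 0.003, 0.0]]
```

View pics/w23.png

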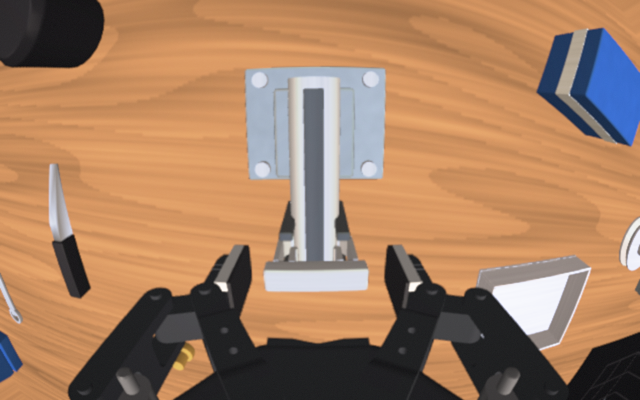

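```bash
python3 -m inch '[{"fingers":0.3,"delta_pos":[0,0,-0.1],"twist":[0,0,0]},{"fingers":-1,"delta_pos":[0,0,0],"twist":[0,0,0]},{"fingers":-1,"delta_pos":[0,0,0],"twist":[0,0,0]},{"fingers":-1,"delta_pos":[0,0,0],"twist":[0,0,0]},{"fingers":-1,"delta_pos":[0,0,0],"twist":[0,0,0]}]'; python3 -m inch '[{"fingers":-1,"delta_pos":[-0.5,0,0],"twist":[0,0,0]},{"fingers":-1,"delta_pos":[-1.5,0,0],"twist":[0,0,0]},{"fingers":-1,"delta_pos":[-3,0,0],"twist":[0,0,0]},{"fingers":-1,"delta_pos":[-3,0,0],"twist":[0,0,0]},{"fingers":-1,"delta_pos":[0,0,0],"twist":[0,0,0]}]'; python3 -c "
from h import *
goal([.513,-.269,.16],np.radians(7));f=wgrab('w24')"
```

```text
time: 22.58
tool_pos: [0.6269, -0.0082, 0.1093]
tool_rot: [0.525, 0.474, 0.525, -0.473]
contact_force: [-0.0, 0.2, 4.3]
gripper_width: 0.543
time: 23.2
tool_pos: [0.6283, -0.0085, 0.1926]
tool_rot: [0.527, 0.475, 0.523, -0.472]
contact_force: [0.1, 0.6, -0.7]
gripper_width: 0.542
t 23.2 P [ 0.6283 -0.0085  0.1926] F [ 0.06  0.58 -0.66] w 0.542 j6 1.34
now axes cm [  3.2  -14.16  24.73] after-turn axes cm [  3.26 -14.62  24.45] twist [-1.13  0.08 -0.38]
R [[0.007, 0.995, 0.102], [-0.001, 0.102, -0.995], [-1.0, 0.007, 0.001]]
```

View pics/w24.png

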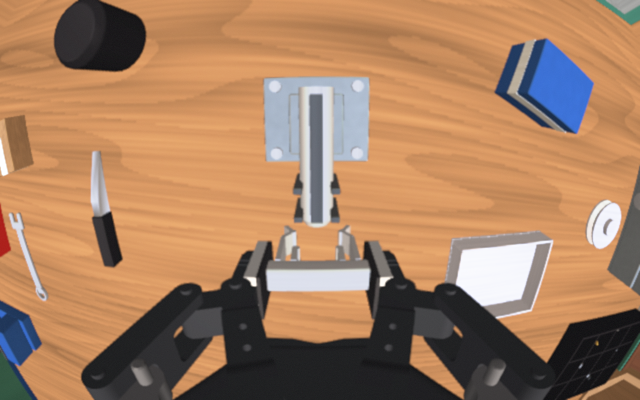

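The clip is held and clear of the shaft. Move over the tray.

```bash
python3 -m inch '[{"fingers":-1,"delta_pos":[0,-2.8,4.9],"twist":[0,0,0]},{"fingers":-1,"delta_pos":[0,-2.8,4.9],"twist":[0,0,0]},{"fingers":-1,"delta_pos":[0,-2.8,4.9],"twist":[0,0,0]},{"fingers":-1,"delta_pos":[0,-2.8,5],"twist":[0,0,0]},{"fingers":-1,"delta_pos":[0,-3,5],"twist":[0,0,0]}]';python3 -m inch '[{"fingers":-1,"delta_pos":[2,0,0],"twist":[0,0,0]},{"fingers":-1,"delta_pos":[3,0,0],"twist":[0,0,0]},{"fingers":-1,"delta_pos":[0,0,0],"twist":[0,0,0]},{"fingers":-1,"delta_pos":[0,0,0],"twist":[0,0,0]}]'; python3 -c "
from h import *
goal([.513,-.269,.04],np.radians(7));f=viewer.grab_frame('scene');np.savez('pics/s25.npz',**f);crop(f,170,330,140,240,5,'pics/s25c.png')
f=viewer.grab_frame('top');crop(f,360,460,190,270,6,'pics/t25c.png')"
```

```text
time: 23.88
tool_pos: [0.5085, -0.2693, 0.1863]
tool_rot: [0.524, 0.474, 0.526, -0.474]
contact_force: [-0.6, -0.1, -0.4]
gripper_width: 0.541
time: 24.38
tool_pos: [0.5106, -0.2676, 0.1381]
tool_rot: [0.525, 0.474, 0.526, -0.473]
contact_force: [0.2, -0.6, -0.4]
gripper_width: 0.547
t 24.38 P [ 0.5106 -0.2676  0.1381] F [ 0.15 -0.64 -0.36] w 0.547 j6 0.86
now axes cm [9.81 0.23 0.18] after-turn axes cm [9.81 0.22 0.17] twist [-1.07 -0.06  0.03]
R [[-0.001, 0.995, 0.103], [0.001, 0.103, -0.995], [-1.0, -0.001, -0.001]]
```

View pics/s25c.png

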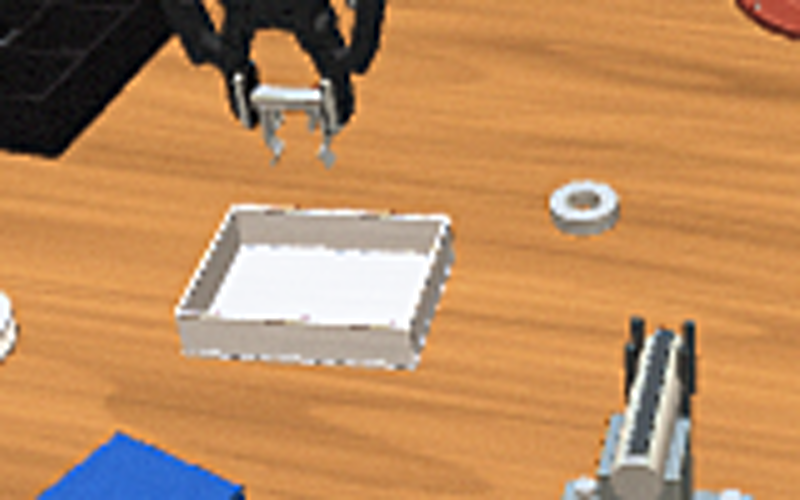

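```bash
python3 -m inch '[{"fingers":-1,"delta_pos":[4,0.2,0.2],"twist":[0,0,0]},{"fingers":-1,"delta_pos":[4,0,0],"twist":[0,0,0]},{"fingers":-1,"delta_pos":[2,0,0],"twist":[0,0,0]},{"fingers":-1,"delta_pos":[0.6,0,0],"twist":[0,0,0]},{"fingers":-1,"delta_pos":[0,0,0],"twist":[0,0,0]}]'; python3 -m inch '[{"fingers":-1,"delta_pos":[0.2,0,0],"twist":[0,0,0]},{"fingers":-1,"delta_pos":[0,0,0],"twist":[0,0,0]}]';python3 -c "
from h import *
goal([.513,-.269,.03],np.radians(7));f=viewer.grab_frame('scene');crop(f,170,330,140,240,5,'pics/s26c.png')"
```

```text
time: 25.1
tool_pos: [0.5134, -0.2706, 0.0336]
tool_rot: [0.525, 0.474, 0.524, -0.474]
contact_force: [0.2, -0.0, -0.2]
gripper_width: 0.545
time: 25.35
tool_pos: [0.5132, -0.2706, 0.0316]
tool_rot: [0.526, 0.474, 0.524, -0.474]
contact_force: [0.2, 0.4, -0.7]
gripper_width: 0.546
t 25.35 P [ 0.5132 -0.2706  0.0316] F [ 0.22  0.38 -0.65] w 0.546 j6 0.85
now axes cm [ 0.16 -0.   -0.16] after-turn axes cm [ 0.16  0.   -0.16] twist [-1.14  0.05 -0.08]
R [[0.002, 0.995, 0.102], [-0.001, 0.102, -0.995], [-1.0, 0.001, 0.001]]
```

View pics/s26c.png

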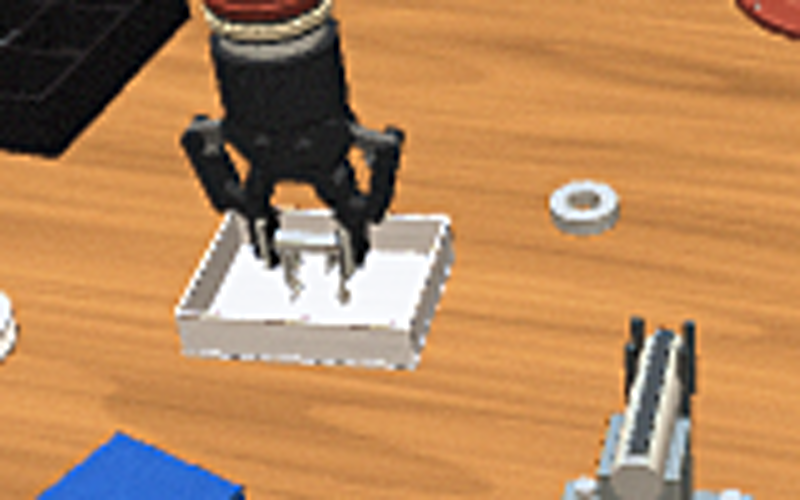

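The clip is inside the tray, just off the floor. Lower 2 mm, release, retreat.

```bash
python3 -m inch '[{"fingers":-1,"delta_pos":[0.2,0,0],"twist":[0,0,0]},{"fingers":-1,"delta_pos":[0,0,0],"twist":[0,0,0]},{"fingers":0.5,"delta_pos":[0,0,0],"twist":[0,0,0]},{"fingers":0.6,"delta_pos":[0,0,0],"twist":[0,0,0]},{"fingers":0.6,"delta_pos":[0,0,0],"twist":[0,0,0]}]'; python3 -m inch '[{"fingers":0.6,"delta_pos":[-2,0,0],"twist":[0,0,0]},{"fingers":0.6,"delta_pos":[-5,0,0],"twist":[0,0,0]},{"fingers":0.6,"delta_pos":[-6,0,0],"twist":[0,0,0]},{"fingers":0.6,"delta_pos":[-6,-3,0],"twist":[0,0,0]},{"fingers":0.6,"delta_pos":[0,-4,0],"twist":[0,0,0]}]'; python3 -m inch '[{"fingers":0.6,"delta_pos":[0,0,0],"twist":[0,0,0]},{"fingers":0.6,"delta_pos":[0,0,0],"twist":[0,0,0]},{"fingers":0.6,"delta_pos":[0,0,0],"twist":[0,0,0]}]'
python3 - <<'E'
from h import *
s=viewer.grab_frame('scene');np.savez('pics/s27.npz',**s);cv2.imwrite('pics/s27.png',s["pixels"]);crop(s,170,330,140,240,5,'pics/s27c.png')
t=viewer.grab_frame('top');np.savez('pics/t27.npz',**t);cv2.imwrite('pics/t27.png',t["pixels"])
P=pts(s);m=(abs(P[...,0]-.513)<.04)&(abs(P[...,1]+.269)<.05)&(P[...,2]>.01)&(P[...,2]<.1);q=P[m];print("in tray",len(q),q.min(0),q.max(0))
print(manip.state()["contact_force"])
for f0,f in (("top0",t),("scene0",s)):
    o=dict(np.load(f"pics/{f0}.npz"));d=cv2.absdiff(o["pixels"],f["pixels"]).max(2)>40
    n,L,st,c=cv2.connectedComponentsWithStats(d.astype(np.uint8));print(f0,[tuple(a) for a in st[1:] if a[4]>12])
E
```

```text
time: 26.02
tool_pos: [0.5126, -0.2702, 0.0285]
tool_rot: [0.525, 0.474, 0.525, -0.474]
contact_force: [0.1, 0.9, -0.1]
gripper_width: 0.8
time: 26.65
tool_pos: [0.4474, -0.2794, 0.2233]
tool_rot: [0.53, 0.474, 0.52, -0.473]
contact_force: [0.5, -0.5, 0.2]
gripper_width: 0.802
time: 27.02
tool_pos: [0.4454, -0.277, 0.2143]
tool_rot: [0.525, 0.474, 0.525, -0.473]
contact_force: [0.4, -0.0, 0.2]
gripper_width: 0.802
in tray 118 [ 0.50138553 -0.29105427  0.01203367] [ 0.52450358 -0.24295515  0.05555198]
[0.56169671 0.3671855  0.03762179]
top0 [(np.int32(316), np.int32(186), np.int32(11), np.int32(7), np.int32(43)), (np.int32(329), np.int32(186), np.int32(5), np.int32(6), np.int32(23)), (np.int32(229), np.int32(201), np.int32(3), np.int32(13), np.int32(26)), (np.int32(223), np.int32(216), np.int32(12), np.int32(28), np.int32(187)), (np.int32(349), np.int32(229), np.int32(178), np.int32(171), np.int32(11043)), (np.int32(224), np.int32(338), np.int32(113), np.int32(62), np.int32(4045)), (np.int32(557), np.int32(373), np.int32(83), np.int32(27), np.int32(1158))]
scene0 [(np.int32(140), np.int32(0), np.int32(218), np.int32(133), np.int32(10370)), (np.int32(320), np.int32(0), np.int32(96), np.int32(123), np.int32(4675)), (np.int32(256), np.int32(11), np.int32(16), np.int32(4), np.int32(24)), (np.int32(320), np.int32(63), np.int32(8), np.int32(11), np.int32(54)), (np.int32(330), np.int32(63), np.int32(28), np.int32(8), np.int32(112)), (np.int32(225), np.int32(187), np.int32(16), np.int32(15), np.int32(118)), (np.int32(293), np.int32(203), np.int32(18), np.int32(18), np.int32(108)), (np.int32(397), np.int32(210), np.int32(12), np.int32(32), np.int32(176))]
```

View pics/s27.png

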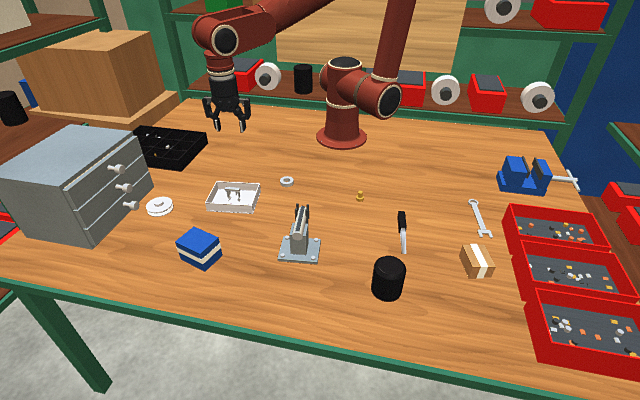

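View pics/s27c.png

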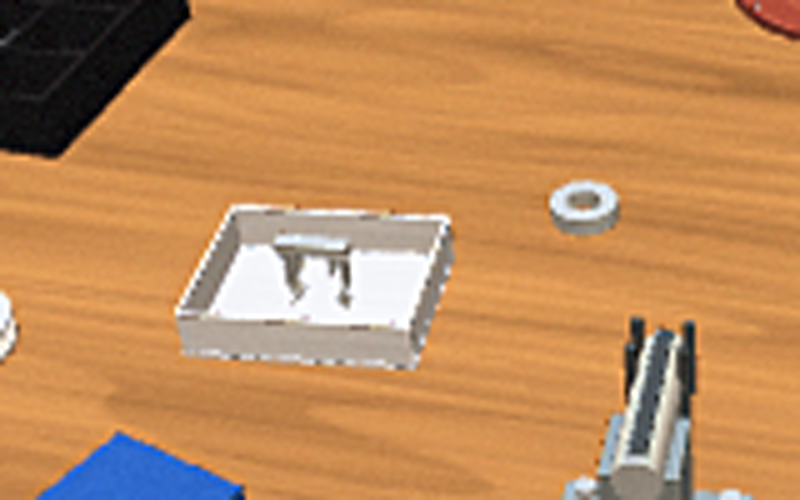

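The clip stands in the tray (crop (312,245), crown top at about 55 mm, so its centre is near 50 mm). The wedge lies on the bench at (402,232). Image differences in the scene show only the arm, the clip and the wedge. Handing in.

```bash
python3 - <<'E'
from h import *
f=dict(np.load('pics/s27.npz'));P=pts(f);m=(abs(P[...,0]-.56)<.1)&(abs(P[...,1]-.278)<.03)&(P[...,2]>.008)&(P[...,2]<.2);q=P[m];print("wedge z max",q[:,2].max().round(4),q.min(0).round(3),q.max(0).round(3))
print(manip.state()["joint_vel"].round(3)); print(manip.job_done())
E
```

```text
wedge z max 0.0291 [0.475 0.26  0.008] [0.62  0.287 0.029]
[ 0.001  0.002  0.001  0.001 -0.001 -0.002]
the job is handed in; nothing more can be done
None
```

The clip came off under the wedge and now stands in the tray. The wedge is back flat on the bench, and I handed the job in at about 27 s; it reported no verdict.

- **Resting on the key:** I laid the wedge's edge on the key about 13 mm short of the seat. It bore there with about 4.5 N for more than 0.3 s, with the clip still seated.
- **Sliding under the crown:** I slid it in to about 70 mm past the seat, and the push stayed near 8 N. The clip rose and perched free, and the fingers did not touch it while it was seated. The force between wedge and stand is not measured directly; the readings at the wrist stayed low throughout.
- **Laying the wedge back:** its highest measured point is 29 mm against the 26 mm handle. That fits it lying flat, within the depth error.
- **Placing the clip:** I lifted it by the crown's ends and stood it on its jaws near the middle of the tray. The top of its crown is at about 55 mm, so its centre is near 50 mm, under the 60 mm limit.
- **Other parts:** comparing the scene camera's first and last pictures shows only the arm, clip and wedge changed. In the top view the arm hides part of the bench, so that check is partial.

**Disagreements:** My first estimates of the wedge's sideways offset from the key differed by about 4 mm between the top and scene cameras. A finer measurement in the top view put it within 1 mm, and the wedge slid in without catching. The measured lengths of known parts mostly came out 1 to 2% short, which affected nothing.

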